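Tip the spare keycaps into the gated oak tray

TASK

Gently swing the small brass gate of the sloped oak tray fully shut, then take the green tin cup from under the edge of the low shelf and tip all six beige keycaps out of it into the tray, without picking the keycaps up with the gripper. Stand the empty cup back upright on the tiles, clear of the tray, leave the gate shut with every keycap lying in the tray, and do not disturb the transformer, the battery holder or the scribe.

Things in the scene. Friction and masses are not known exactly. Their poses are not given: they have to be found in the camera images.
- tray: Fixed open-topped oak tray, 187 long (x -92 to +95) x 150 mm wide, walls 8. Origin: footprint centre on the tiles; x from the low gated end to the high closed end, z up. Floor 38 mm high at the origin, rising 0.24 rad towards +x. Side walls stand 49 mm above the floor (rim 66 mm high in front, 107 at the back), back board 108 high; front cheeks 60 high leave an 82 mm opening for the gate.
- gate: Brass gate: leaf 92 long, 4 thick, 12 to 62 mm above the tiles. Origin on the upright hinge axis at tile height (tray x -99, y +46 mm). The leaf runs along the gate's own -y; outer face to its own -x, with a knob (10 mm dia, 14 long, y -80, 46 mm high). Shut: gate axes parallel to the tray's. Open: turned up to 1.6 rad clockwise from above, leaf swung outward. Stays where left.
- gate_tip (a point): Point on the gate leaf's top edge (62 mm high), 80 mm from the hinge axis.
- cup: Round straight green enamelled tin cup, 62 mm outside diameter (63 mm at the rim), 80 mm high, walls 2 mm, floor 3 mm, about 120 g, standing on the tiles with the six keycaps loose inside, filling it about half. Origin: centre of its underside; z is its axis, towards the mouth. No handle.
- riser: Fixed low shelf: oak board 46 deep (its x) x 210 wide (y) x 12 mm, underside 135 mm above the tiles, on two steel legs (26 x 10 mm) at y +-98 mm; a coil and a small meter lie on it (top 167 mm). Origin: on the tiles under the board's centre. The cup starts with its axis 8 to 18 mm in front (-x) of the board's front edge (x -23 mm), so the board overhangs its rear rim.
- transformer: Bystander: squat black iron transformer, 60 x 56 x 46 mm high, origin at the centre of its underside. Leave alone.
- battery_holder: Bystander: blue plastic battery holder, 66 x 62 x 18 mm high, origin at the centre of its underside. Leave alone.
- scribe: Bystander: chrome steel scribe lying on the tiles, 123 mm long, 8 mm thick, along its own x (-60 to +63 mm), origin on its underside. Leave alone.
- cap0: Beige plastic keycap number 0 of 6 (all alike): 17 x 17 mm foot, stepped to 13 x 13 mm at the top, 11 mm high, 10 g; origin at the centre of its underside. Starts in the cup.
- cap1: Beige plastic keycap number 1 of 6 (all alike): 17 x 17 mm foot, stepped to 13 x 13 mm at the top, 11 mm high, 10 g; origin at the centre of its underside. Starts in the cup.
- cap2: Beige plastic keycap number 2 of 6 (all alike): 17 x 17 mm foot, stepped to 13 x 13 mm at the top, 11 mm high, 10 g; origin at the centre of its underside. Starts in the cup.
- cap3: Beige plastic keycap number 3 of 6 (all alike): 17 x 17 mm foot, stepped to 13 x 13 mm at the top, 11 mm high, 10 g; origin at the centre of its underside. Starts in the cup.
- cap4: Beige plastic keycap number 4 of 6 (all alike): 17 x 17 mm foot, stepped to 13 x 13 mm at the top, 11 mm high, 10 g; origin at the centre of its underside. Starts in the cup.
- cap5: Beige plastic keycap number 5 of 6 (all alike): 17 x 17 mm foot, stepped to 13 x 13 mm at the top, 11 mm high, 10 g; origin at the centre of its underside. Starts in the cup.
Not all that is in view belongs to the job. What is shaped like the cup but orange is not meant.

How it is judged:
By the outcome, as a careful person would: the job done as asked, in the order asked, and still so for the second after the job is handed in, with the robot touching nothing.
It also fails if it takes over 72 s, if anything falls off the work surface, if the arm or the gripper's body presses on something with over 40 N, if the wrist force passes 120 N, or if a joint passes its speed limit or range.

ROBOT

A 6-joint arm with a two-finger parallel gripper is mounted at the origin on the work surface. World frame = base frame: x ahead of the robot, y to its left, z up, the work surface at z = 0. Lengths are in m, angles in degrees, forces in N, time in s.
With the tool pointing down it reaches from about 0.3 to 0.75 m from the base axis. Payload 8.5 kg.
Tool frame: the origin (TCP) lies midway between the tips of the shut fingers; the grasp point (between the pads) lies 19 mm behind it; z points along the fingers, y is the line along which they close (so a half turn about z gives the same grasp; the last joint's range is limited). The gripper opens to 85 mm and grips with 20 to 120 N. Pads are 22 mm wide; open, the fingers measure 114 mm over their backs; the gripper's body (76 mm by 85 mm) begins 54 mm behind the grasp point. The pads swing forward as they close: fully open they stand 13 mm farther back than shut.
Start: joints at [58.768, 21.807, 74.336, -0, 83.858, -12.336], TCP at [0.178, 0.52, 0.231] pointing down, gripper open.
Joint ranges: [-178.18, 178.18], [-50.72, 133.34], [12.68, 142.11], [-81.47, 261.47], [9.98, 163.14], [-165.26, 165.26]. Speed limits (degrees/s): [136.94, 136.94, 180, 180, 180, 180].

INTERFACE

Orientations are given as a 3x3 rotation matrix whose columns are the frame's x, y, z axes.
In Python, from rig import env gives the robot as it stands. The module is installed in compiled form; this text tells all that it offers.
- The arm moves only by the tool jog_arm, never from a script. Its argument "targets" is a list of rows, each a list of 6 numbers: the shift along the tool's x, y, z in cm, then the turn, a rotation vector about the tool's x, y, z in degrees. A call has 1 to 8 rows; each row is the pose to reach, as a shift and turn from the pose commanded when the call began, along the tool's axes at that moment; what a row does not reach only later rows make up. A row lasts 1/12 s, in which the tool goes at most 41.7 mm and 7.16 degrees, less where a joint would pass 70% of its speed; a pose out of reach is approached as far as the arm can. A call with a gripper value outside its range is refused whole. "hand" is the opening, from 0 (shut) to 1 (fully open), set as the call begins (left out, the last holds). The fingers move at their own pace and stop on an object; "newtons" is the grip in N (left out, the last holds). Time passes only in rows, so rows that repeat a pose let the fingers close. It gives the time, the measured TCP pose, the force, the opening and the grip force at its end, in the units of the state.
- env.observe(): the state, without advancing time (a new reading comes with each control period).
- env.get_image(name): name is "scene" or "top" or "wrist"; returns a dict with "frame" (480x640x3 uint8, red, green, blue), "depth" (480x640 float32, m along the optical axis (not along the pixel's ray), 0 where there is no reading), "fovy" (degrees; the focal length in pixels is half the picture's height over the tangent of half this angle, whatever the lens; pixels are square), "cx", "cy" (the principal point, pixels), "cam_to_world" (4x4, takes a point from camera to world coordinates). Camera axes: x right, y down, z forward; pixel columns grow to the right and rows downward; lengths in m; the calibration is good to about 2 mm. The wrist camera is an equidistant fisheye: a pixel r from the principal point sees the ray r / f radians off the axis. A picture is of the moment at which its call begins.
- env.close_job(): hands the job in; it is judged then, once.
Trained networks look in the newest picture that a camera, given by its name, has taken for a name from the list of things; names that differ only in an ending like _2 or _b are one class to them, and where a whole thing is asked for, a point or a joint stands for the part that bears it (a point fixed in the world has none). Each returns a list of dicts, best first, with "score" (0 to 1); they miss things now and then, are a little off and sometimes report something else, mostly with a low value. They report only what shows in the picture. A call takes as long as a camera call. They do not tell look-alikes from the thing itself.
- env.regions_of(camera, target): "pixels" (480x640 bool, what is visible of it) and "point" ([row, column] in pixels, amid what is visible of it).
The state is a dict: "time_s": time; "q": joint angles; "qvel": joint speeds; "joint_efforts": joint torques, N m; "position": TCP position; "tool_rot": TCP orientation; "ft_force": force on the tool from outside, world axes, zero at the start; "wrist_torque": the same for the moment, N m; "grip_width": finger opening in m; "gripper_force": force on a finger pad.
Only numpy, scipy, OpenCV 4.12 (cv2) and the standard library are available. Lean on these libraries where they do the work, as an engineer would, in place of code of your own. Each camera call takes 0.05 s, during which the arm holds its last target. There are 200 camera calls.

## Working session

There is one attempt and no reset: what is moved stays moved. The work goes in short steps, Python scripts to look and compute and a tool call to move; the robot and the scene stay as the last step left them, time stands still between calls to the robot, and variables do not carry over. Pictures are saved under pics/ and viewed, at most 10 in all, crops included, and the job is handed in when it is done.

Besides the shell and the picture viewer there is one more tool, called in YAML: its name, and indented under it one key for each argument. jog_arm: Moves the arm, as the interface text tells. Its arguments: {"type":"object","properties":{"targets":{"type":"array","items":{"type":"array","items":{"type":"number"}}},"hand":{"type":"number"},"newtons":{"type":"number"}},"required":["targets"]}

```bash
mkdir -p pics; cat > h.py <<'E'
import numpy as np, cv2
from rig import env
def cloud(im):
    h,w=im["depth"].shape; f=h/2/np.tan(np.radians(im["fovy"])/2)
    v,u=np.mgrid[:h,:w]; d=im["depth"]
    P=np.stack([(u-im["cx"])/f*d,(v-im["cy"])/f*d,d],-1)
    T=im["cam_to_world"]; return P@T[:3,:3].T+T[:3,3]
def save(im,n): cv2.imwrite("pics/"+n,im["frame"][:,:,::-1])
E
python3 - <<'E'
from h import *
s=env.observe(); print(s["position"],s["tool_rot"],s["time_s"])
for c in ["scene","top"]:
    im=env.get_image(c); save(im,c+"1.png"); P=cloud(im); np.savez(f"{c}1.npz",P=P,f=im["frame"])
    print(c,im["cam_to_world"][:3,3])
    for t in ["tray","gate","gate_tip","cup","riser","transformer","battery_holder","scribe"]:
        for r in env.regions_of(c,t)[:3]:
            m=r["pixels"]&(im["depth"]>0); q=P[m]
            if len(q): print(t,round(r["score"],2),np.round(r["point"]),m.sum(),np.median(q,0).round(3),np.percentile(q,2,0).round(3),np.percentile(q,98,0).round(3))
E
```

```text
[0.17796867 0.52009467 0.23072859] [[-9.46086039e-01  3.23914563e-01 -7.50052383e-04]
 [ 3.23915285e-01  9.46085279e-01 -1.23827624e-03]
 [ 3.08517811e-04 -1.41446929e-03 -9.99998952e-01]] 0.0
scene [0.69665584 0.65070018 0.64486623]
tray 0.6 [417. 314.] 23601 [0.669 0.245 0.05 ] [0.51  0.159 0.016] [0.769 0.322 0.108]
gate 0.84 [447. 432.] 2026 [0.536 0.299 0.044] [0.49  0.295 0.011] [0.582 0.311 0.063]
gate_tip 0.8 [448. 433.] 1924 [0.536 0.299 0.044] [0.491 0.297 0.014] [0.582 0.311 0.063]
cup 0.92 [159. 332.] 1234 [ 0.587 -0.333  0.055] [ 0.558 -0.388  0.006] [ 0.615 -0.324  0.081]
cup 0.82 [203. 312.] 889 [ 0.631 -0.191  0.051] [ 0.614 -0.246  0.002] [ 0.652 -0.185  0.081]
riser 0.87 [178. 292.] 3488 [ 0.678 -0.141  0.146] [ 0.648 -0.304  0.002] [ 0.713 -0.1    0.168]
riser 0.32 [418. 314.] 23343 [0.669 0.245 0.051] [0.511 0.16  0.018] [0.768 0.322 0.108]
transformer 0.92 [285. 309.] 1521 [0.654 0.003 0.039] [ 0.625 -0.053  0.001] [0.682 0.015 0.049]
transformer 0.25 [201. 312.] 878 [ 0.631 -0.191  0.051] [ 0.614 -0.245  0.004] [ 0.652 -0.185  0.081]
battery_holder 0.84 [291. 41
[... 540 characters left out ...]
14] [0.578 0.306 0.064]
cup 0.8 [268. 488.] 1198 [ 0.583 -0.366  0.028] [ 0.553 -0.386 -0.001] [ 0.611 -0.325  0.081]
cup 0.74 [242. 415.] 700 [ 0.634 -0.225  0.026] [ 0.61  -0.247 -0.001] [ 0.666 -0.186  0.081]
riser 0.9 [210. 412.] 3457 [ 0.675 -0.203  0.148] [ 0.645 -0.306  0.002] [ 0.709 -0.103  0.168]
transformer 0.7 [230. 303.] 865 [ 0.647 -0.015  0.044] [ 0.621 -0.04   0.022] [0.677 0.011 0.05 ]
transformer 0.37 [226. 399.] 52 [ 0.659 -0.21   0.018] [ 0.653 -0.218  0.   ] [ 0.666 -0.204  0.022]
battery_holder 0.69 [312. 287.] 1171 [0.49  0.01  0.004] [ 0.457 -0.021 -0.001] [0.524 0.04  0.02 ]
scribe 0.81 [159. 298.] 248 [ 0.795 -0.004  0.006] [ 0.74  -0.008 -0.002] [0.848 0.003 0.011]
```

View pics/scene1.png

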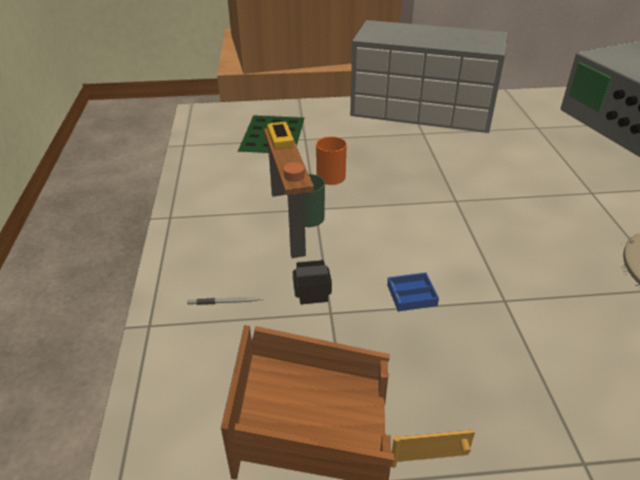

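View pics/top1.png

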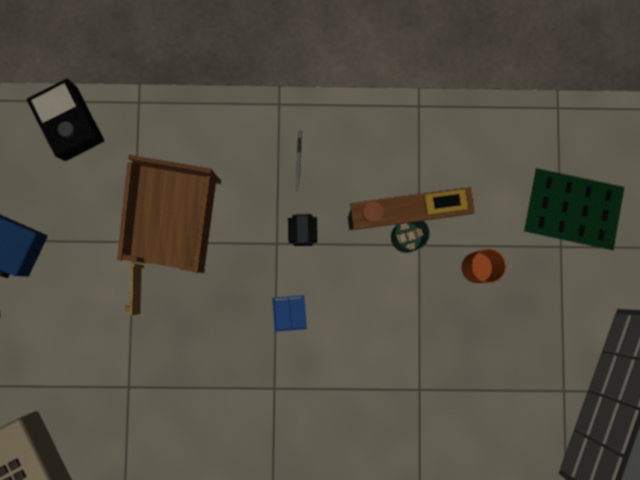

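The scene view shows the green cup at (203,312) behind the riser leg, the orange look-alike at (159,332) and the open gate at (447,432). In the top view the green cup, half under the shelf with the keycaps in it, is at (237,410), and the orange one is at (266,483). The green cup is the one meant.

```bash
cat > m.py <<'E'
from h import *
from scipy.optimize import least_squares
T=np.load("top1.npz");S=np.load("scene1.npz")
P=T["P"].reshape(-1,3);C=T["f"].reshape(-1,3).astype(int);Q=S["P"].reshape(-1,3);D=S["f"].reshape(-1,3).astype(int)
box=lambda p,a,b:((p>a)&(p<b)).all(1)
for n,p in(("top",P),("scene",Q)):
    m=p[box(p,[.5,.1,.012],[.85,.36,.2])]
    fl=m[box(m,[.60,.19,.02],[.72,.28,.08])]
    A=np.c_[fl[:,:2],np.ones(len(fl))];w=np.linalg.lstsq(A,fl[:,2],rcond=None)[0]
    yaw=np.arctan2(w[1],w[0]);print(n,"slope",np.arctan(np.hypot(*w[:2])),"yaw",np.degrees(yaw))
    # rim points
    hi=m[m[:,2]>.058];r=cv2.minAreaRect(hi[hi[:,0]>.57][:,:2].astype(np.float32));print(r)
    bk=m[(m[:,2]>.1)];print("back board",cv2.minAreaRect(bk[:,:2].astype(np.float32)))
    g=p[box(p,[.45,.27,.02],[.6,.33,.07])];D_=(D if n=="scene" else C)[box(p,[.45,.27,.02],[.6,.33,.07])]
    y=(D_[:,0]-D_[:,2]>40)&(D_[:,1]>D_[:,0]*.65);gg=g[y&(g[:,2]>.056)]
    print("gate",len(gg),cv2.minAreaRect(gg[:,:2].astype(np.float32)))
    u=p[box(p,[.58,-.27,.077],[.70,-.16,.084])]
    f=least_squares(lambda c:np.hypot(u[:,0]-c[0],u[:,1]-c[1])-.0305,[.632,-.215],loss="soft_l1",f_scale=.001)
    print("cup",len(u),f.x,f.cost)
    b=p[box(p,[.6,-.34,.14],[.75,-.06,.151])];print("riser",cv2.minAreaRect(b[:,:2].astype(np.float32)),b[:,1].min(),b[:,1].max())
E
python3 m.py
python3 - <<'E'
import cv2
a=cv2.imread("pics/top1.png")[180:310,330:520]; cv2.imwrite("pics/crop.png",cv2.resize(a,None,fx=4,fy=4,interpolation=cv2.INTER_CUBIC))
E
```

```text
top slope 0.2360277784380283 yaw -8.44492680359152
((0.6628522872924805, 0.2387496829032898), (0.15263955295085907, 0.20138391852378845), 81.00922393798828)
back board ((0.7338908314704895, 0.22665908932685852), (0.15043996274471283, 0.05818591266870499), 80.26181030273438)
gate 189 ((0.543007493019104, 0.3098875880241394), (0.0329151414334774, 0.11246272921562195), 87.55758666992188)
cup 85 [ 0.64092125 -0.21685236] 1.4231269905929199e-05
riser ((0.677049994468689, -0.2058517038822174), (0.04674370214343071, 0.21081849932670593), 8.377345085144043) -0.31121893067450446 -0.09847399236264055
scene slope 0.2404117940078332 yaw -9.263332490807102
((0.6643400192260742, 0.2381156086921692), (0.15328752994537354, 0.20299503207206726), 81.39046478271484)
back board ((0.7394520044326782, 0.22637514770030975), (0.1526351422071457, 0.050812095403671265), 81.22321319580078)
gate 531 ((0.5471766591072083, 0.29736021161079407), (0.11466564238071442, 0.032789234071969986), 15.065986633300781)
cup 86 [ 0.64484629 -0.21677049] 4.352141190561063e-05
riser ((0.6803675889968872, -0.2050195336341858), (0.0465628057718277, 0.21442361176013947), 8.482176780700684) -0.3086195263441518 -0.09831508408738421
```

View pics/crop.png

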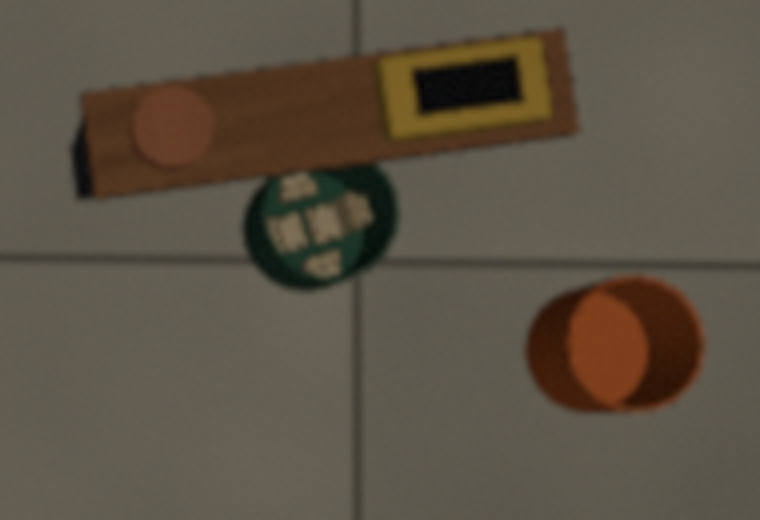

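The crop confirms it: the green cup (crop 320,225) has the beige caps inside and sits under the shelf edge. The empty orange one (crop 615,345) is the decoy. Next I work out the gate-closing moves.

```bash
cat >> h.py <<'E'
from scipy.spatial.transform import Rotation as Ro
def down(yaw): # tool down, tool x at world angle yaw
    a=np.radians(yaw); x=np.array([np.cos(a),np.sin(a),0]); z=np.array([0,0,-1.]); return np.c_[x,np.cross(z,x),z]
def rel(p,R,p0,R0):
    return np.r_[R0.T@(np.array(p)-p0)*100, Ro.from_matrix(R0.T@R).as_rotvec(degrees=True)].round(2).tolist()
def log():
    s=env.observe(); open("log.txt","a").write(repr([s["q"].tolist() if hasattr(s["q"],"tolist") else list(s["q"]),np.array(s["position"]).tolist(),np.array(s["tool_rot"]).tolist()])+"\n"); return s
O=np.array([.6694,.2375]); ty=np.radians(-8.8); X=np.array([np.cos(ty),np.sin(ty)]); Y=np.array([-X[1],X[0]]); H=O-.099*X+.046*Y
E
python3 - <<'E'
from h import *
s=log(); p0=np.array(s["position"]);R0=np.array(s["tool_rot"])
print(H,s["grip_width"])
print(rel([.529,.335,.14],down(90),p0,R0))
E
```

```text
[0.57860274 0.2981041 ] 0.0853536921444271
[-39.2, -6.17, 9.13, -0.0, 0.0, 71.1]
```

jog_arm:
  targets:
    - [-39.2, -6.2, 9.1, 0, 0, 71]
    - [-39.2, -6.2, 9.1, 0, 0, 71]
    - [-39.2, -6.2, 9.1, 0, 0, 71]
    - [-39.2, -6.2, 9.1, 0, 0, 71]
    - [-39.2, -6.2, 9.1, 0, 0, 71]
    - [-39.2, -6.2, 9.1, 0, 0, 71]
    - [-39.2, -6.2, 9.1, 0, 0, 71]
    - [-39.2, -6.2, 9.1, 0, 0, 71]
  hand: 0

```text
time_s: 1.57
position: [0.467, 0.3671, 0.1565]
tool_rot: [[-0.233, 0.973, 0.0], [0.973, 0.233, 0.0], [0.0, 0.0, -1.0]]
ft_force: [0.4, 1.5, 0.6]
grip_width: 0.0002
gripper_force: 0.0
```

```bash
python3 - <<'E'
from h import *
s=log(); p0=np.array(s["position"]);R0=np.array(s["tool_rot"])
print(p0,s["q"],s["time_s"],rel([.529,.335,.036],down(90),p0,R0))
E
```

```text
[0.4669729  0.36712322 0.15648144] [2.67628855e+01 2.96425593e+01 7.40166583e+01 4.25647563e-03
 7.63259584e+01 1.33163256e+01] 1.5667 [-4.57, 5.28, 12.05, 0.01, -0.01, 13.45]
```

jog_arm:
  targets:
    - [-4.6, 5.3, 2, 0, 0, 13.5]
    - [-4.6, 5.3, 5, 0, 0, 13.5]
    - [-4.6, 5.3, 9, 0, 0, 13.5]
    - [-4.6, 5.3, 12, 0, 0, 13.5]
    - [-4.6, 5.3, 12, 0, 0, 13.5]
    - [-4.6, 5.3, 12, 0, 0, 13.5]

```text
time_s: 2.07
position: [0.5273, 0.3362, 0.0362]
tool_rot: [[-0.005, 1.0, -0.003], [1.0, 0.005, -0.001], [-0.001, -0.003, -1.0]]
ft_force: [0.4, -0.9, 0.5]
grip_width: 0.0003
gripper_force: 0.0
```

```bash
python3 - <<'E'
from h import *
s=log(); p0=np.array(s["position"]);R0=np.array(s["tool_rot"])
print(p0,s["q"],s["ft_force"],s["time_s"])
for a in range(0,90,9):
    th=np.radians(180+a); d=np.array([np.cos(th),np.sin(th)]); n=np.array([d[1],-d[0]])
    c=H+.05*d+.013*n
    if a==81: print("yaw shut", 180+a, np.degrees(np.arctan2(*-Y[::-1]))%360)
    print(a,rel([*c,.036],down(90+a),p0,R0))
E
```

```text
[0.5273212  0.33618441 0.03621388] [2.16886753e+01 4.00742021e+01 7.61437485e+01 1.48238023e-03
 6.39485395e+01 2.13837524e+01] [ 0.36901044 -0.87302408  0.54669511] 2.0667
0 [-2.51, 0.11, 0.02, -0.16, 0.06, 0.3]
9 [-3.31, -0.03, 0.02, -0.16, 0.05, -8.7]
18 [-4.12, -0.05, 0.03, -0.16, 0.03, -17.7]
27 [-4.92, 0.06, 0.03, -0.17, 0.02, -26.7]
36 [-5.7, 0.29, 0.03, -0.17, 0.01, -35.7]
45 [-6.43, 0.64, 0.03, -0.17, -0.0, -44.7]
54 [-7.09, 1.1, 0.03, -0.17, -0.02, -53.7]
63 [-7.68, 1.66, 0.02, -0.17, -0.03, -62.7]
72 [-8.17, 2.3, 0.02, -0.17, -0.05, -71.7]
yaw shut 261 261.2
81 [-8.56, 3.02, 0.02, -0.17, -0.06, -80.7]
```

jog_arm:
  targets:
    - [-0.8, 0.1, 0, 0, 0, 0]
    - [-1.6, 0.1, 0, 0, 0, 0]
    - [-2.2, 0.1, 0, 0, 0, 0]
    - [-2.5, 0.1, 0, 0, 0, 0]
    - [-2.9, 0.0, 0, 0, 0, -4.5]
    - [-3.3, 0, 0, 0, 0, -8.7]
    - [-3.7, 0, 0, 0, 0, -13.2]
    - [-4.1, 0, 0, 0, 0, -17.7]

```text
time_s: 2.73
position: [0.5281, 0.2953, 0.0379]
tool_rot: [[-0.313, 0.95, 0.001], [0.95, 0.313, 0.001], [0.0, 0.001, -1.0]]
ft_force: [-0.1, 1.3, 0.1]
grip_width: 0.0002
gripper_force: 0.7
```

```bash
cat > g.py <<'E'
from h import *
import sys
s=log(); p0=np.array(s["position"]);R0=np.array(s["tool_rot"])
print(p0,s["q"],s["ft_force"],s["time_s"])
for a in map(float,sys.argv[2:]):
    th=np.radians(180+a); d=np.array([np.cos(th),np.sin(th)]); n=np.array([d[1],-d[0]])
    c=H+.05*d+float(sys.argv[1])*n
    print(a,rel([*c,.036],down(90+a),p0,R0))
E
python3 g.py .013 18 22 26 30 34 38 42 46 50
```

```text
[0.52808191 0.29526691 0.03789663] [ 1.80017206e+01  3.82538148e+01  7.99308344e+01  2.81475653e-02
  6.17305603e+01 -2.37720282e-01] [-0.10904698  1.29371998  0.08349359] 2.7333
18.0 [0.01, -0.11, 0.19, 0.08, -0.02, 0.23]
22.0 [-0.34, -0.19, 0.19, 0.09, -0.02, -3.77]
26.0 [-0.7, -0.24, 0.19, 0.09, -0.02, -7.77]
30.0 [-1.06, -0.27, 0.19, 0.09, -0.02, -11.77]
34.0 [-1.42, -0.28, 0.19, 0.09, -0.01, -15.77]
38.0 [-1.78, -0.26, 0.19, 0.09, -0.01, -19.77]
42.0 [-2.14, -0.21, 0.19, 0.09, -0.01, -23.77]
46.0 [-2.49, -0.14, 0.19, 0.09, -0.0, -27.77]
50.0 [-2.84, -0.05, 0.19, 0.09, -0.0, -31.77]
```

jog_arm:
  targets:
    - [-0.35, -0.2, 0.1, 0, 0, -3.8]
    - [-0.7, -0.25, 0.1, 0, 0, -7.8]
    - [-1.05, -0.25, 0.1, 0, 0, -11.8]
    - [-1.4, -0.3, 0.1, 0, 0, -15.8]
    - [-1.8, -0.25, 0.1, 0, 0, -19.8]
    - [-2.15, -0.2, 0.1, 0, 0, -23.8]
    - [-2.5, -0.15, 0.1, 0, 0, -27.8]
    - [-2.85, -0.05, 0.1, 0, 0, -31.8]

```text
time_s: 3.4
position: [0.5365, 0.2681, 0.0368]
tool_rot: [[-0.766, 0.643, 0.001], [0.643, 0.766, 0.001], [-0.0, 0.001, -1.0]]
ft_force: [-0.3, 0.9, -0.0]
grip_width: -0.0001
gripper_force: 0.7
```

```bash
python3 g.py .013 54 58 62 66 69 72 75 77; python3 - <<'E'
from h import *
im=env.get_image("scene"); P=cloud(im); r=env.regions_of("scene","gate")
for r in r[:2]: q=P[r["pixels"]&(im["depth"]>0)]; print(r["score"],r["point"],np.median(q,0),np.percentile(q,3,0),np.percentile(q,97,0))
E
```

```text
[0.53648415 0.26807209 0.03680891] [ 1.52387105e+01  3.79257211e+01  8.09190881e+01  3.46645387e-02
  6.10720784e+01 -3.47775169e+01] [-0.32717909  0.92824227 -0.02744775] 3.4
54.0 [-0.35, -0.07, 0.08, 0.08, 0.03, -4.0]
58.0 [-0.7, -0.12, 0.08, 0.08, 0.03, -8.0]
62.0 [-1.06, -0.15, 0.08, 0.08, 0.03, -12.0]
66.0 [-1.42, -0.16, 0.08, 0.08, 0.03, -16.0]
69.0 [-1.69, -0.14, 0.08, 0.08, 0.04, -19.0]
72.0 [-1.96, -0.12, 0.08, 0.08, 0.04, -22.0]
75.0 [-2.23, -0.07, 0.08, 0.08, 0.04, -25.0]
77.0 [-2.41, -0.04, 0.08, 0.08, 0.04, -27.0]
0.94 [439.2, 399.7] [0.57184489 0.28856979 0.04037164] [5.51275328e-01 2.60040602e-01 9.58164663e-05] [0.58359002 0.3020612  0.06324276]
```

jog_arm:
  targets:
    - [-0.35, -0.1, 0.1, 0, 0, -4]
    - [-0.7, -0.1, 0.1, 0, 0, -8]
    - [-1.05, -0.15, 0.1, 0, 0, -12]
    - [-1.4, -0.15, 0.1, 0, 0, -16]
    - [-1.7, -0.15, 0.1, 0, 0, -19]
    - [-1.95, -0.1, 0.1, 0, 0, -22]
    - [-2.2, -0.1, 0.1, 0, 0, -25]
    - [-2.4, 0, 0.1, 0, 0, -27]

```text
time_s: 4.17
position: [0.5544, 0.2525, 0.0353]
tool_rot: [[-0.974, 0.228, -0.0], [0.228, 0.974, -0.0], [0.0, -0.0, -1.0]]
ft_force: [-1.7, -0.7, 0.6]
grip_width: -0.0004
gripper_force: 0.7
```

```bash
python3 g.py .013 79 81 83; python3 g.py .009 82
```

```text
[0.5543885  0.2524638  0.03529871] [ 1.33638270e+01  3.88070551e+01  7.92385659e+01 -2.59215327e-03
  6.19654169e+01 -6.34461507e+01] [-1.748678   -0.70218482  0.599531  ] 4.1667
79.0 [-0.21, -0.05, -0.07, -0.01, -0.01, -2.19]
81.0 [-0.38, -0.09, -0.07, -0.01, -0.01, -4.19]
83.0 [-0.56, -0.11, -0.07, -0.01, -0.01, -6.19]
[0.5543885  0.2524638  0.03529871] [ 1.33638270e+01  3.88070551e+01  7.92385659e+01 -2.59215327e-03
  6.19654169e+01 -6.34461507e+01] [-1.748678   -0.70218482  0.599531  ] 4.1667
82.0 [-0.87, -0.06, -0.07, -0.01, -0.01, -5.19]
```

Push the last bit slowly, watching the force.

jog_arm:
  targets:
    - [-0.2, 0, 0, 0, 0, -2]
    - [-0.35, -0.1, 0, 0, 0, -4]
    - [-0.5, -0.1, 0, 0, 0, -4.5]
    - [-0.5, -0.1, 0, 0, 0, -4.5]

```text
time_s: 4.5
position: [0.5565, 0.2513, 0.0352]
tool_rot: [[-0.988, 0.153, -0.006], [0.153, 0.988, 0.001], [0.006, -0.0, -1.0]]
ft_force: [-11.6, 3.5, 7.4]
grip_width: 0.0004
gripper_force: 6.0
```

jog_arm:
  targets:
    - [1, 0, 0, 0, 0, -4.5]
    - [3, 0, 0, 0, 0, -4.5]
    - [5, 0, -4, 0, 0, -4.5]
    - [5, 0, -8, 0, 0, -4.5]
    - [5, 0, -12, 0, 0, -4.5]
    - [5, 0, -12, 0, 0, -4.5]
  hand: 1

```text
time_s: 5.0
position: [0.5124, 0.2591, 0.1634]
tool_rot: [[-0.997, 0.075, 0.014], [0.075, 0.997, 0.004], [-0.014, 0.005, -1.0]]
ft_force: [1.2, -0.8, 1.0]
grip_width: 0.0725
gripper_force: 0.0
```

```bash
python3 - <<'E'
from h import *
s=log(); print(s["position"],s["q"],s["time_s"])
im=env.get_image("top"); P=cloud(im); save(im,"top2.png")
cv2.imwrite("pics/c2.png",cv2.resize(im["frame"][140:330,90:330,::-1],None,fx=3,fy=3))
for c in("scene","top"):
    im=env.get_image(c);P=cloud(im)
    for r in env.regions_of(c,"gate")[:2]:
        q=P[r["pixels"]&(im["depth"]>0)]; q=q[(q[:,2]>.02)]; l=np.c_[q[:,:2]-H]@np.c_[X,Y]; print(r["score"],len(q),np.percentile(l,[3,25,50,75,97],0).round(4).tolist())
# kinematic fit
from scipy.optimize import least_squares
L=[eval(l) for l in open("log.txt")]; S=[L[0],L[1],L[2],L[-1]]+L[3:-1]
def fk(k,q):
    h,a,L1,L2,b,Lt,off=k; q=np.radians(q)
    # planar frame: r radial, lateral off
    up=np.array([0,0,1.]);f=np.array([np.cos(q[0]),np.sin(q[0]),0]);l=np.cross(up,f)
    dr=lambda t:np.sin(t)*f+np.cos(t)*up
    p=h*up+a*f+off*l+L1*dr(q[1])+L2*dr(q[1]+q[2])+b*dr(q[1]+q[2]-np.pi/2)
    return p+Lt*dr(q[1]+q[2]+q[4])
x=least_squares(lambda k:np.concatenate([fk(k,np.array(l[0]))-l[1] for l in S]+[1e-3*np.array([k[1],k[4]])]),[.2,0,.42,.42,0,.28,.117])
print(x.x.round(4),np.abs(x.fun).max(),np.linalg.svd(x.jac)[1])
E
```

```text
[0.51239643 0.25912413 0.16339776] [ 1.50195010e+01  2.70665430e+01  7.74249917e+01 -3.35765543e-03
  7.46663462e+01 -7.06841614e+01] 5.0
0.93 500 [[-0.0102, -0.0811], [0.0004, -0.0666], [0.0022, -0.034], [0.0031, 0.0006], [0.0049, 0.004]]
0.2 1191 [[0.0941, -0.3212], [0.1077, -0.2985], [0.1209, -0.2843], [0.1341, -0.2728], [0.1479, -0.2671]]
0.52 166 [[-0.0137, -0.0916], [-0.0037, -0.0808], [-0.0019, -0.0606], [-0.0007, -0.0156], [0.0015, 0.0]]
[ 0.1301  0.      0.5371  0.3508 -0.103   0.2574  0.1175] 0.00010298337448974904 [5.52172174 4.15881462 2.82842712 0.35533476 0.29279009 0.05288296
 0.00816162]
```

View pics/c2.png

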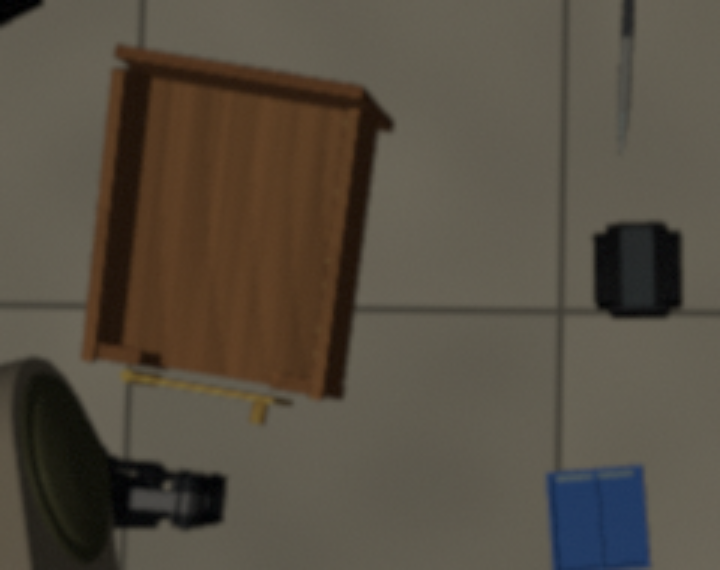

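The gate leaf (122,373)–(290,402) lies parallel to the tray front, so it is shut. The tray is undisturbed and the transformer and battery holder are in place. Next is staging toward the cup, tilting the tool on the way.

```bash
cat >> h.py <<'E'
def pose(az,p,roll=0):
    a,p=np.radians([az,p]); f=np.array([np.cos(a),np.sin(a),0]); l=np.array([-f[1],f[0],0]); u=np.array([0,0,1.])
    z=np.sin(p)*f+np.cos(p)*u; R=np.c_[np.cross(l,z),l,z]; return R@Ro.from_rotvec([0,0,roll],degrees=True).as_matrix()
def now():
    s=log(); return s,np.array(s["position"]),np.array(s["tool_rot"])
E
python3 - <<'E'
from h import *
s,p,R=now(); print(rel([.42,.0,.25],pose(-10,150),p,R))
E
```

```text
[7.01, -26.38, -9.6, 1.45, -30.1, 5.63]
```

jog_arm:
  targets:
    - [2, -2, -4, 0, 0, 5]
    - [4, -6, -8, 1, -6, 5]
    - [6, -10, -9.6, 1, -12, 5.5]
    - [7, -14, -9.6, 1.5, -18, 5.5]
    - [7, -18, -9.6, 1.5, -24, 5.5]
    - [7, -22, -9.6, 1.5, -30, 5.5]
    - [7, -26, -9.6, 1.5, -30, 5.5]
    - [7, -26.4, -9.6, 1.5, -30, 5.5]
  hand: 1

```text
time_s: 5.92
position: [0.4188, -0.0015, 0.2498]
tool_rot: [[-0.853, 0.172, 0.492], [0.148, 0.985, -0.086], [-0.5, -0.0, -0.866]]
ft_force: [0.2, 0.6, 0.9]
grip_width: 0.0853
gripper_force: 0.0
```

```bash
cat > kin.py <<'E'
from h import *
from scipy.optimize import least_squares
RAW=[eval(l) for l in open("log.txt")]
LO=np.array([-178.18,-50.72,12.68,-81.47,9.98,-165.26]);HI=np.array([178.18,133.34,142.11,261.47,163.14,165.26])
def fkr(k,q):
    h,a,L1,L2,b,Lt,off=k
    E=Ro.from_euler("ZYZYZ",[q[0],q[1]+q[2],q[3],q[4],q[5]+180],degrees=True).as_matrix()
    A=Ro.from_euler("ZY",[q[0],q[1]],degrees=True).as_matrix();B=Ro.from_euler("ZY",[q[0],q[1]+q[2]],degrees=True).as_matrix();Z=Ro.from_euler("Z",q[0],degrees=True).as_matrix()
    return Z@[a,off,h]+A@[0,0,L1]+B@[-b,0,L2]+E@[0,0,Lt],E
def fit():
    x=least_squares(lambda k:np.concatenate([fkr(k,l[0])[0]-l[1] for l in RAW]+[1e-4*k[[1,4]]]),[.2,0,.42,.42,0,.28,.117]); return x
K=fit().x
def ik(p,R,q0):
    def e(q): P,E=fkr(K,q); return np.r_[(P-p)*1000,Ro.from_matrix(E.T@R).as_rotvec(degrees=True)*3]
    x=least_squares(e,np.clip(q0,LO+1,HI-1),bounds=(LO,HI)); return x.x,np.abs(x.fun).max()
E
python3 - <<'E'
from kin import *
s,p,R=now()
x=fit();print(p,s["q"],K.round(4),np.abs(x.fun).max())
P,E=fkr(K,s["q"]);print((P-p)*1000,Ro.from_matrix(E.T@R).as_rotvec(degrees=True))
cup=np.array([.643,-.217])
for az in(-30,-18,-5,10):
  for pt in(135,125,115,105):
    Rg=pose(az,pt); g=np.r_[cup,.048]; t=g+.019*Rg[:,2]
    for s0 in ([-20,40,90,0,30,0],[-20,40,90,180,30,180-180],[-40,40,90,90,60,-90]):
        q,e=ik(t,Rg,np.array(s0,float)); 
        if e<1: print(az,pt,q.round(),round(e,2))
E
```

```text
Traceback (most recent call last):
  File "kin.py", line 12, in <module>
    K=fit().x
      ~~~^^
  File "kin.py", line 11, in fit
    x=least_squares(lambda k:np.concatenate([fkr(k,l[0])[0]-l[1] for l in RAW]+[1e-4*k[[1,4]]]),[.2,0,.42,.42,0,.28,.117]); return x
  File "kin.py", line 11, in <lambda>
    x=least_squares(lambda k:np.concatenate([fkr(k,l[0])[0]-l[1] for l in RAW]+[1e-4*k[[1,4]]]),[.2,0,.42,.42,0,.28,.117]); return x
                                             ~~~^^^^^^^^
  File "kin.py", line 7, in fkr
    E=Ro.from_euler("ZYZYZ",[q[0],q[1]+q[2],q[3],q[4],q[5]+180],degrees=True).as_matrix()
      ~~~~~~~~~~~~~^^^^^^^^^^^^^^^^^^^^^^^^^^^^^^^^^^^^^^^^^^^^^^^^^^^^^^^^^^
  File "scipy/spatial/transform/_rotation.pyx", line 1413, in scipy.spatial.transform._rotation.Rotation.from_euler
ValueError: Expected axis specification to be a non-empty string of upto 3 characters, got ZYZYZ
```

```bash
python3 - <<'E'
s=open("kin.py").read()
s=s.replace('''E=Ro.from_euler("ZYZYZ",[q[0],q[1]+q[2],q[3],q[4],q[5]+180],degrees=True).as_matrix()''','''E=(Ro.from_euler("ZYZ",[q[0],q[1]+q[2],q[3]],degrees=True)*Ro.from_euler("YZ",[q[4],q[5]+90],degrees=True)).as_matrix()''')
open("kin.py","w").write(s)
E
cat > t.py <<'E'
from kin import *
s,p,R=now()
x=fit();print(p,s["q"],K.round(4),np.abs(x.fun).max())
P,E=fkr(K,s["q"]);print((P-p)*1000,Ro.from_matrix(E.T@R).as_rotvec(degrees=True))
cup=np.array([.643,-.217])
for az in(-30,-18,-5,10):
  for pt in(135,125,115,105):
    Rg=pose(az,pt); g=np.r_[cup,.048]; t=g+.019*Rg[:,2]
    for s0 in ([-20,40,90,0,30,-90],[-20,40,90,180,30,90],[-20,40,90,90,40,0],[-40,40,90,-60,60,0]):
        q,e=ik(t,Rg,np.array(s0,float)); 
        if e<1: print(az,pt,q.round(),round(e,2))
E
python3 - <<'E'
import sys; sys.path.insert(0,".")
from h import now
now()
E
python3 t.py
```

```text
[ 0.41882343 -0.00149363  0.2497666 ] [ -19.61651307   -4.5400588   109.984903      6.82904003   45.13543729
 -103.29455685] [ 0.1301 -0.      0.5371  0.3508 -0.103   0.2575  0.1175] 1.0299998606956128e-05
[ 5.26117427e-07 -8.58473774e-07 -1.69722586e-06] [-8.92357748e-15 -4.03821970e-14 -2.05906164e-15]
-30 125 [-28.  42. 103. 185.  20.  87.] 0.0
-30 115 [-28.  45. 107. 183.  37.  88.] 0.0
-30 115 [-28.  45. 107. 183.  37.  88.] 0.0
-30 105 [-28.  50. 109. 183.  54.  89.] 0.0
-30 105 [-28.  50. 109. 183.  54.  89.] 0.0
-18 135 [-32.  39.  99. 103.  10. 157.] 0.0
-18 125 [-33.  41. 104. 147.  23. 112.] 0.0
-18 125 [-33.  41. 104. 147.  23. 112.] 0.0
-18 115 [-34.  45. 108. 157.  40. 101.] 0.0
-18 115 [-34.  45. 108. 157.  40. 101.] 0.0
-18 105 [-34.  50. 110. 161.  56.  96.] 0.0
-18 105 [-34.  50. 110. 161.  56.  96.] 0.0
-5 135 [-36.  39.  98.  85.  22. 162.] 0.0
-5 135 [-36.  39.  98.  85.  22. 162.] 0.0
-5 125 [-38.  42. 103. 117.  30. 129.] 0.0
-5 125 [-38.  42. 103. 117.  30. 129.] 0.0
-5 115 [-39.  45. 107. 132.  44. 113.] 0.0
-5 115 [-39.  45. 107. 132.  44. 113.] 0.0
-5 105 [-40.  50. 109. 139.  58. 104.] 0.0
-5 105 [-40.  50. 109. 139.  58. 104.] 0.0
10 135 [-40.  41.  95.  72.  35. 162.] 0.0
10 135 [-40.  41.  95.  72.  35. 162.] 0.0
10 125 [-42.  43.  99.  93.  40. 139.] 0.0
10 125 [-42.  43.  99.  93.  40. 139.] 0.0
10 115 [-44.  46. 102. 107.  50. 124.] 0.0
10 115 [-44.  46. 102. 107.  50. 124.] 0.0
10 105 [-46.  51. 104. 115.  62. 114.] 0.0
10 105 [-46.  51. 104. 115.  62. 114.] 0.0
```

```bash
cat > t2.py <<'E'
from kin import *
s,p,R=now(); q0=np.array(s["q"])
cup=np.array([.643,-.217])
Rg=pose(-5,115)@np.diag([-1,-1,1]); u=Rg.T@[0,0,1]
g=np.r_[cup,.048]
seed=np.array([-39,45,107,132,44,-67.])
qg,e=ik(g+.026*Rg[:,2],Rg,seed); print("grasp",qg.round(1),e)
qs,e=ik(g+(.026-.12)*Rg[:,2],Rg,qg); print("stage",qs.round(1),e)
for az in(-10,5,20,35,50):
  for pt in(90,100,110):
   for roll in(120,140,160,180):
    Rp=pose(az,pt,roll)@np.diag([-1,-1,1]); ax=Rp@u
    gp=np.r_[O+.005*X,.165]-.032*ax
    q,e=ik(gp+.026*Rp[:,2],Rp,qg+[50,0,0,0,0,roll if qg[5]+roll<160 else 0])
    if e<1: print(az,pt,roll,"axis",ax.round(2),q.round(),gp[2].round(3))
np.save("q.npy",[qg,qs])
E
python3 t2.py
```

```text
grasp [-38.9  46.  105.6 132.4  43.1 -67.2] 1.1102230246251565e-13
stage [-48.3  36.8 121.2 126.   50.3 -70.4] 1.1102230246251565e-13
-10 90 120 axis [-0.55 -0.7  -0.45] [ 21.  45.  93. 218.  55.   5.] 0.18
-10 90 140 axis [-0.52 -0.5  -0.69] [ 20.  44.  93. 218.  54.  25.] 0.187
-10 90 160 axis [-0.47 -0.23 -0.85] [ 19.  43.  94. 217.  54.  46.] 0.192
-10 90 180 axis [-0.42  0.07 -0.91] [ 18.  43.  95. 216.  54.  67.] 0.194
-10 100 120 axis [-0.62 -0.69 -0.37] [ 20.  42.  91. 228.  42.  -3.] 0.177
-10 100 140 axis [-0.63 -0.48 -0.61] [ 20.  41.  92. 227.  41.  17.] 0.185
-10 100 160 axis [-0.61 -0.21 -0.77] [ 19.  40.  92. 226.  41.  37.] 0.189
-10 100 180 axis [-0.56  0.1  -0.82] [ 18.  39.  93. 225.  41.  58.] 0.191
-10 110 120 axis [-0.68 -0.68 -0.28] [ 20.  39.  89. 244.  31. -20.] 0.174
-10 110 140 axis [-0.73 -0.46 -0.51] [ 19.  38.  89. 244.  30.  -0.] 0.181
-10 110 160 axis [-0.73 -0.19 -0.66] [ 18.  37.  89. 244.  30.  20.] 0.186
-10 110 180 axis [-0.7   0.12 -0.71] [ 17.  37.  90. 242.  29.  42.] 0.188
5 90 120 axis [-0.35 -0.82 -0.45] [ 15.  43.  99. 192.  53.  22.] 0.18

[... 2742 characters left out ...]
85] [ -5.  43.  96. 118.  68. 106.] 0.192
50 90 180 axis [-0.27 -0.32 -0.91] [ -5.  43.  95. 117.  67. 127.] 0.194
50 100 120 axis [ 0.28 -0.88 -0.37] [ -3.  40.  96. 111.  58.  71.] 0.177
50 100 140 axis [ 0.1  -0.79 -0.61] [ -3.  39.  95. 110.  57.  93.] 0.185
50 100 160 axis [-0.13 -0.63 -0.77] [ -4.  39.  94. 109.  57. 114.] 0.189
50 100 180 axis [-0.37 -0.44 -0.82] [ -4.  40.  93. 108.  57. 136.] 0.191
50 110 120 axis [ 0.25 -0.93 -0.28] [-2. 37. 94. 99. 48. 83.] 0.174
50 110 140 axis [ 0.04 -0.86 -0.51] [ -2.  37.  92.  97.  48. 105.] 0.181
50 110 160 axis [-0.21 -0.73 -0.66] [ -3.  37.  91.  96.  49. 127.] 0.186
50 110 180 axis [-0.45 -0.54 -0.71] [ -3.  37.  90.  95.  49. 148.] 0.188
```

```bash
cat > path.py <<'E'
from kin import *
def rows(qt,pr=True):
    s,p0,R0=now(); q=np.array(s["q"]); n=1
    while True:
        ps=[fkr(K,q+(qt-q)*i/n) for i in range(n+1)]
        dr=max(np.linalg.norm(Ro.from_matrix(a[1].T@b[1]).as_rotvec(degrees=True)) for a,b in zip(ps,ps[1:]))
        dt=max(np.linalg.norm(a[0]-b[0]) for a,b in zip(ps,ps[1:]))
        if dr<6.6 and dt<.038 and np.abs((qt-q)/n).max()<8: break
        n+=1
    print("n",n,"t",s["time_s"],"p",p0.round(4),"q",q.round(1),"zmin",min(a[0][2] for a in ps).round(3))
    r=[np.round(rel(*ps[i],p0,R0),1).tolist() for i in range(1,min(n,8)+1)]
    print(r)
E
python3 - <<'E'
from path import *
rows(np.load("q.npy")[1])
E
```

```text
n 28 t 5.9167 p [ 0.4188 -0.0015  0.2498] q [ -19.6   -4.5  110.     6.8   45.1 -103.3] zmin 0.088
[[0.3, 0.6, 1.2, -2.7, 1.3, 5.3], [0.4, 1.2, 2.3, -5.3, 2.6, 10.6], [0.6, 1.7, 3.3, -7.8, 3.9, 16.1], [0.6, 2.2, 4.3, -10.2, 5.1, 21.6], [0.5, 2.6, 5.2, -12.6, 6.3, 27.3], [0.3, 3.0, 6.1, -14.9, 7.4, 33.0], [0.1, 3.3, 6.9, -17.1, 8.6, 38.7], [-0.3, 3.5, 7.7, -19.2, 9.6, 44.6]]
```

jog_arm:
  targets:
    - [0.3, 0.6, 1.2, -2.7, 1.3, 5.3]
    - [0.4, 1.2, 2.3, -5.3, 2.6, 10.6]
    - [0.6, 1.7, 3.3, -7.8, 3.9, 16.1]
    - [0.6, 2.2, 4.3, -10.2, 5.1, 21.6]
    - [0.5, 2.6, 5.2, -12.6, 6.3, 27.3]
    - [0.3, 3.0, 6.1, -14.9, 7.4, 33.0]
    - [0.1, 3.3, 6.9, -17.1, 8.6, 38.7]
    - [-0.3, 3.5, 7.7, -19.2, 9.6, 44.6]

```text
time_s: 6.58
position: [0.4671, 0.0275, 0.1843]
tool_rot: [[-0.617, 0.609, 0.499], [0.779, 0.562, 0.277], [-0.112, 0.559, -0.821]]
ft_force: [-0.1, 1.0, 0.6]
grip_width: 0.0855
gripper_force: 0.0
```

```bash
python3 - <<'E'
from path import *
rows(np.load("q.npy")[1])
E
```

```text
n 20 t 6.5833 p [0.4671 0.0275 0.1843] q [-27.5   7.6 112.9  41.   46.6 -93.3] zmin 0.088
[[-0.4, 0.2, 0.7, -2.2, 0.8, 5.8], [-1.0, 0.3, 1.4, -4.4, 1.6, 11.7], [-1.6, 0.5, 2.0, -6.6, 2.3, 17.6], [-2.4, 0.6, 2.6, -8.8, 2.8, 23.6], [-3.2, 0.6, 3.1, -10.9, 3.3, 29.6], [-4.2, 0.6, 3.5, -13.1, 3.7, 35.6], [-5.3, 0.4, 3.9, -15.3, 4.0, 41.6], [-6.4, 0.2, 4.3, -17.5, 4.2, 47.6]]
```

jog_arm:
  targets:
    - [-0.4, 0.2, 0.7, -2.2, 0.8, 5.8]
    - [-1.0, 0.3, 1.4, -4.4, 1.6, 11.7]
    - [-1.6, 0.5, 2.0, -6.6, 2.3, 17.6]
    - [-2.4, 0.6, 2.6, -8.8, 2.8, 23.6]
    - [-3.2, 0.6, 3.1, -10.9, 3.3, 29.6]
    - [-4.2, 0.6, 3.5, -13.1, 3.7, 35.6]
    - [-5.3, 0.4, 3.9, -15.3, 4.0, 41.6]
    - [-6.4, 0.2, 4.3, -17.5, 4.2, 47.6]

```text
time_s: 7.25
position: [0.5296, -0.0099, 0.1578]
tool_rot: [[-0.071, 0.721, 0.69], [0.877, -0.284, 0.387], [0.475, 0.633, -0.612]]
ft_force: [-0.2, -0.7, 0.7]
grip_width: 0.0857
gripper_force: 0.0
```

```bash
python3 - <<'E'
from path import *
rows(np.load("q.npy")[1])
E
```

```text
n 12 t 7.25 p [ 0.5296 -0.0099  0.1578] q [-35.9  19.2 116.2  74.9  48.  -84.1] zmin 0.088
[[-1.1, 0.6, 0.3, -2.4, 0.2, 6.0], [-2.4, 1.3, 0.5, -4.8, 0.3, 11.9], [-3.8, 1.8, 0.6, -7.4, 0.3, 17.8], [-5.3, 2.4, 0.7, -10.0, 0.3, 23.8], [-6.9, 2.9, 0.7, -12.6, 0.2, 29.6], [-8.7, 3.3, 0.6, -15.4, 0.1, 35.5], [-10.6, 3.6, 0.5, -18.2, -0.2, 41.3], [-12.5, 3.8, 0.2, -21.1, -0.4, 47.1]]
```

jog_arm:
  targets:
    - [-1.1, 0.6, 0.3, -2.4, 0.2, 6.0]
    - [-2.4, 1.3, 0.5, -4.8, 0.3, 11.9]
    - [-3.8, 1.8, 0.6, -7.4, 0.3, 17.8]
    - [-5.3, 2.4, 0.7, -10.0, 0.3, 23.8]
    - [-6.9, 2.9, 0.7, -12.6, 0.2, 29.6]
    - [-8.7, 3.3, 0.6, -15.4, 0.1, 35.5]
    - [-10.6, 3.6, 0.5, -18.2, -0.2, 41.3]
    - [-12.5, 3.8, 0.2, -21.1, -0.4, 47.1]

```text
time_s: 7.92
position: [0.5677, -0.1299, 0.1216]
tool_rot: [[0.374, 0.275, 0.886], [0.344, -0.928, 0.143], [0.861, 0.251, -0.442]]
ft_force: [0.9, 1.1, 0.6]
grip_width: 0.0855
gripper_force: 0.0
```

```bash
python3 - <<'E'
from path import *
rows(np.load("q.npy")[1])
E
```

```text
n 4 t 7.9167 p [ 0.5677 -0.1299  0.1216] q [-44.2  30.9 119.5 108.9  49.5 -74.8] zmin 0.088
[[-1.3, 1.6, 0.0, -3.1, -0.1, 5.7], [-2.7, 3.2, -0.0, -6.2, -0.3, 11.3], [-4.3, 4.8, -0.2, -9.5, -0.4, 16.8], [-6.0, 6.3, -0.5, -12.9, -0.6, 22.3]]
```

jog_arm:
  targets:
    - [-1.3, 1.6, 0.0, -3.1, -0.1, 5.7]
    - [-2.7, 3.2, 0, -6.2, -0.3, 11.3]
    - [-4.3, 4.8, -0.2, -9.5, -0.4, 16.8]
    - [-6.0, 6.3, -0.5, -12.9, -0.6, 22.3]
    - [-6.0, 6.3, -0.5, -12.9, -0.6, 22.3]

```text
time_s: 8.33
position: [0.5579, -0.2106, 0.0873]
tool_rot: [[0.422, -0.088, 0.902], [-0.037, -0.996, -0.08], [0.906, 0.0, -0.424]]
ft_force: [0.9, 0.4, 1.1]
grip_width: 0.0853
gripper_force: 0.0
```

```bash
python3 - <<'E'
from path import *
s,p,R=now(); print(p,R.round(3),s["q"],s["time_s"])
for c in("top","scene","wrist"):
    im=env.get_image(c); 
    if c=="wrist":
        save(im,"w1.png"); continue
    P=cloud(im); print(c,[ (round(r["score"],2),np.round(r["point"])) for r in env.regions_of(c,"cup")])
    u=P.reshape(-1,3); u=u[((u>[.60,-.27,.077])&(u<[.70,-.16,.084])).all(1)]
    if len(u)>20:
        f=least_squares(lambda c:np.hypot(u[:,0]-c[0],u[:,1]-c[1])-.0305,[.64,-.215],loss="soft_l1",f_scale=.001); print(len(u),f.x)
E
```

```text
[ 0.55794417 -0.21060526  0.08733092] [[ 0.422 -0.088  0.902]
 [-0.037 -0.996 -0.08 ]
 [ 0.906  0.    -0.424]] [-48.43676211  36.79560104 121.10406257 125.90054704  50.19572326
 -70.35893437] 8.3333
top [(0.9, array([266., 483.])), (0.83, array([241., 414.]))]
82 [ 0.64097255 -0.21699827]
scene [(0.74, array([202., 312.])), (0.69, array([158., 332.]))]
85 [ 0.64479032 -0.21745937]
```

View pics/w1.png

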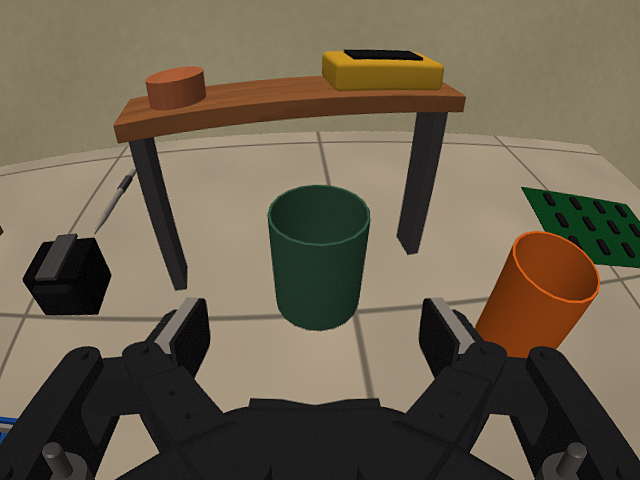

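The wrist view shows the green cup centred between the fingers (cup at 318,255; pads at 195,320 and 440,320). The way to it is clear, with the orange cup off to the right. Moving in along the tool axis.

jog_arm:
  targets:
    - [0, 0, 2.5, 0, 0, 0]
    - [0, 0, 5, 0, 0, 0]
    - [0, 0, 7, 0, 0, 0]
    - [0, 0, 8.5, 0, 0, 0]
    - [0, 0, 10, 0, 0, 0]
    - [0, 0, 11, 0, 0, 0]
    - [0, 0, 11.6, 0, 0, 0]
    - [0, 0, 11.6, 0, 0, 0]

```text
time_s: 9.25
position: [0.6644, -0.2176, 0.0413]
tool_rot: [[0.419, -0.081, 0.905], [-0.028, -0.997, -0.076], [0.908, 0.006, -0.42]]
ft_force: [-0.6, 0.4, -0.8]
grip_width: 0.0854
gripper_force: 0.0
```

jog_arm:
  targets:
    - [0, 0, 0, 0, 0, 0]
    - [0, 0, 0, 0, 0, 0]
    - [0, 0, 0, 0, 0, 0]
    - [0, 0, 0, 0, 0, 0]
    - [0, 0, 0, 0, 0, 0]
    - [0, 0, 0, 0, 0, 0]
  hand: 0.6
  newtons: 35

```text
time_s: 9.75
position: [0.6636, -0.2181, 0.0419]
tool_rot: [[0.418, -0.082, 0.905], [-0.029, -0.997, -0.077], [0.908, 0.006, -0.419]]
ft_force: [-5.2, 1.0, 6.3]
grip_width: 0.0623
gripper_force: 38.6
```

jog_arm:
  targets:
    - [0.5, 0, -0.2, 0, 0, 0]
    - [1.1, 0, -0.5, 0, 0, 0]
    - [0.3, 0.2, -2.3, 0, 0, 0]
    - [-0.7, 0.3, -4.5, 0, 0, 0]
    - [-1.7, 0.5, -6.7, 0, 0, 0]
    - [-2.7, 0.7, -8.6, 0, 0, 0]
    - [-2.7, 0.7, -8.6, 0, 0, 0]
    - [-2.7, 0.7, -8.6, 0, 0, 0]

```text
time_s: 10.42
position: [0.5736, -0.2182, 0.053]
tool_rot: [[0.42, -0.083, 0.904], [-0.03, -0.996, -0.078], [0.907, 0.005, -0.421]]
ft_force: [0.1, -0.3, -1.7]
grip_width: 0.0624
gripper_force: 38.9
```

```bash
python3 - <<'E'
from path import *
s,p,R=now(); print(p,s["q"],s["ft_force"],s["grip_width"],s["gripper_force"],s["time_s"])
g=p-.019*R[:,2]; u=R.T@[0,0,1]; np.save("u.npy",u); q=np.array(s["q"])
# waypoints upright: raise, then over to left
for gp,az in(([.56,-.20,.17],-5),([.54,-.05,.21],8),([.57,.12,.22],20)):
    Rp=pose(az,115)@np.diag([-1,-1,1]); q,e=ik(np.array(gp)+.019*Rp[:,2],Rp,q); print(q.round(1),e)
    np.save(f"w{az}.npy",q)
rows(np.load("w-5.npy"))
im=env.get_image("scene"); save(im,"s3.png")
E
```

```text
[ 0.5736267  -0.21819585  0.05298376] [-47.50218722  42.40886176 119.01117589 129.12325451  52.28702982
 -74.53074959] [ 0.14726776 -0.33660677 -1.71216234] 0.0624050721686454 38.916672840714455 10.4167
[-45.3  26.3 116.  116.2  40.8 -52.8] 1.3877787807814457e-13
[-34.3  17.4 121.4 110.3  40.6 -47. ] 2.5864121061909098e-12
[-11.4  18.6 115.7 116.6  31.9 -45. ] 2.7755575615628914e-13
n 3 t 10.4167 p [ 0.5736 -0.2182  0.053 ] q [-47.5  42.4 119.  129.1  52.3 -74.5] zmin 0.053
[[3.4, -0.6, -1.2, 0.7, -0.0, 0.3], [6.7, -1.2, -2.7, 0.7, -0.1, 0.4], [10.0, -1.6, -4.4, -0.1, -0.1, 0.4]]
```

View pics/s3.png

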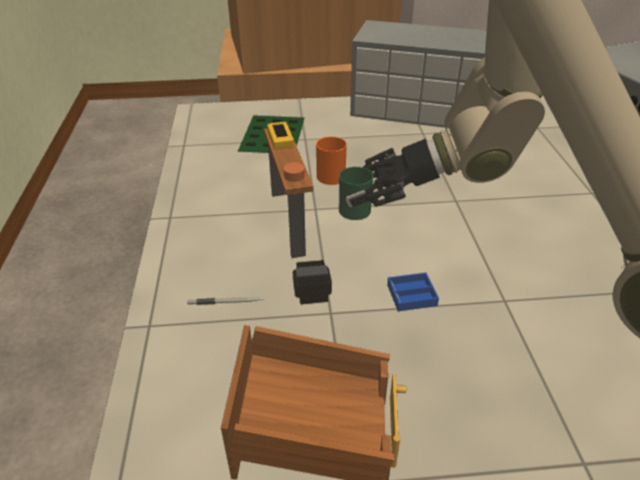

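The cup is held upright at (355,192), clear of the shelf, and the gate is still shut at (395,420). Raise it and carry it over.

jog_arm:
  targets:
    - [1.5, -0.3, -0.5, 0, 0, 0]
    - [3.4, -0.6, -1.2, 0, 0, 0]
    - [5.3, -0.9, -2, 0, 0, 0]
    - [7.2, -1.2, -2.9, 0, 0, 0]
    - [9, -1.5, -3.8, 0, 0, 0]
    - [10, -1.6, -4.4, 0, 0, 0]
    - [10, -1.6, -4.4, 0, 0, 0]

```text
time_s: 11.05
position: [0.5785, -0.2008, 0.1652]
tool_rot: [[0.415, -0.08, 0.906], [-0.025, -0.997, -0.077], [0.909, 0.009, -0.416]]
ft_force: [-0.2, -0.1, -0.8]
grip_width: 0.0627
gripper_force: 38.9
```

```bash
python3 - <<'E'
from path import *
rows(np.load("w8.npy"))
E
```

```text
n 5 t 11.05 p [ 0.5785 -0.2008  0.1652] q [-45.2  26.2 115.8 116.2  41.  -53.2] zmin 0.165
[[0.6, -3.1, -0.7, 2.4, -0.0, -0.9], [1.2, -6.2, -1.5, 4.7, -0.1, -1.9], [1.6, -9.2, -2.4, 7.0, -0.2, -2.8], [1.9, -12.2, -3.5, 9.4, -0.3, -3.8], [2.1, -15.1, -4.6, 11.7, -0.4, -4.8]]
```

jog_arm:
  targets:
    - [0.3, -1.5, -0.3, 1, 0, -0.4]
    - [0.8, -4, -1, 3, 0, -1.2]
    - [1.2, -6.5, -1.6, 5, 0, -2]
    - [1.6, -9.2, -2.4, 7, -0.2, -2.8]
    - [1.8, -11.5, -3.2, 9, -0.3, -3.6]
    - [2, -14, -4.2, 11, -0.4, -4.4]
    - [2.1, -15.1, -4.6, 11.7, -0.4, -4.8]

```text
time_s: 11.63
position: [0.5563, -0.0448, 0.1992]
tool_rot: [[0.424, 0.142, 0.895], [0.056, -0.99, 0.131], [0.904, -0.006, -0.427]]
ft_force: [-0.8, -0.2, -2.5]
grip_width: 0.0625
gripper_force: 38.9
```

```bash
python3 - <<'E'
from path import *
rows(np.load("w20.npy"))
E
```

```text
n 5 t 11.6333 p [ 0.5563 -0.0448  0.1992] q [-34.1  17.6 121.6 110.3  40.6 -46.9] zmin 0.199
[[0.8, -3.0, 1.2, 2.0, 0.0, -1.2], [1.6, -6.1, 2.3, 4.1, 0.1, -2.3], [2.2, -9.4, 3.2, 6.2, 0.1, -3.4], [2.8, -12.9, 3.9, 8.4, 0.2, -4.4], [3.4, -16.5, 4.4, 10.6, 0.3, -5.3]]
```

jog_arm:
  targets:
    - [0.4, -1.5, 0.6, 1, 0, -0.6]
    - [1, -4, 1.6, 2.7, 0, -1.5]
    - [1.6, -6.5, 2.4, 4.4, 0, -2.4]
    - [2.2, -9.4, 3.2, 6.2, 0.1, -3.4]
    - [2.6, -12, 3.8, 8, 0.2, -4.2]
    - [3.2, -15, 4.2, 9.8, 0.3, -5]
    - [3.4, -16.5, 4.4, 10.6, 0.3, -5.3]

```text
time_s: 12.22
position: [0.5882, 0.1258, 0.2119]
tool_rot: [[0.396, 0.342, 0.852], [0.144, -0.94, 0.31], [0.907, 0.0, -0.422]]
ft_force: [-0.4, 0.3, -2.8]
grip_width: 0.0627
gripper_force: 39.0
```

```bash
cat > pour.py <<'E'
from path import *
u=np.load("u.npy"); u/=np.linalg.norm(u)
def pp(roll):
    pt=np.interp(roll,[0,60],[115,95]); mz=np.interp(roll,[0,90,150],[.22,.15,.135])
    Rp=pose(20,pt,roll)@np.diag([-1,-1,1]); ax=Rp@u
    m=np.r_[O+.015*X+.02*Y,mz]; return m-.032*ax+.019*Rp[:,2],Rp
def prow(rolls):
    s,p,R=now(); q=np.array(s["q"]); print(s["time_s"],p.round(3),q.round(1),"grip",s["grip_width"],s["gripper_force"])
    out=[]
    for r in rolls:
        P,E=pp(r); out.append(np.round(rel(P,E,p,R),1).tolist()); q,e=ik(P,E,q)
    print(out,q.round(),e)
E
python3 -c "
from pour import *
prow([0]);prow([150])"
```

```text
12.2167 [0.588 0.126 0.212] [-11.3  18.7 115.4 116.7  31.8 -45.1] grip 0.0626993722690826 38.98246821016073
[[3.6, -8.8, 15.4, 0.0, -0.1, 0.0]] [  7.  32.  95. 136.  16. -52.] 1.6653345369377348e-13
12.2167 [0.588 0.126 0.212] [-11.3  18.7 115.4 116.7  31.8 -45.1] grip 0.0626993722690826 38.98246821016073
[[2.3, -10.2, 17.9, 26.0, 7.0, 148.0]] [  9.  43. 100. 165.  49.  69.] 2.7755575615628914e-13
```

jog_arm:
  targets:
    - [0.8, -1, 1.5, 0, 0, 0]
    - [1.6, -2.5, 4, 0, 0, 0]
    - [2.4, -4, 6.5, 0, 0, 0]
    - [3, -5.5, 9, 0, 0, 0]
    - [3.4, -7, 12, 0, 0, 0]
    - [3.6, -8.2, 14.3, 0, 0, 0]
    - [3.6, -8.8, 15.4, 0, 0, 0]
    - [3.6, -8.8, 15.4, 0, 0, 0]

```text
time_s: 12.88
position: [0.7045, 0.2605, 0.1772]
tool_rot: [[0.398, 0.341, 0.852], [0.144, -0.94, 0.308], [0.906, 0.0, -0.424]]
ft_force: [-0.3, -0.5, -2.7]
grip_width: 0.0626
gripper_force: 39.0
```

```bash
python3 -c "
from pour import *
prow([5,10.5,16,21.5,27,32.5,38,44])"
```

```text
12.8833 [0.705 0.261 0.177] [  7.4  32.7  95.  136.2  16.5 -52.8] grip 0.06259041999409935 39.010325856506824
[[-0.0, -0.3, 0.0, 0.2, 1.7, 5.0], [-0.3, -0.6, 0.3, 0.4, 3.6, 10.5], [-0.5, -0.9, 0.6, 0.8, 5.4, 16.0], [-0.7, -1.2, 0.8, 1.4, 7.1, 21.4], [-0.8, -1.4, 1.0, 2.2, 8.9, 26.9], [-1.0, -1.6, 1.3, 3.2, 10.6, 32.4], [-1.1, -1.9, 1.5, 4.3, 12.2, 37.8], [-1.2, -2.1, 1.7, 5.8, 14.0, 43.7]] [  9.  40. 100. 164.  40. -35.] 9.709035232960394e-14
```

jog_arm:
  targets:
    - [0, -0.3, 0, 0.2, 1.7, 5]
    - [-0.3, -0.6, 0.3, 0.4, 3.6, 10.5]
    - [-0.5, -0.9, 0.6, 0.8, 5.4, 16]
    - [-0.7, -1.2, 0.8, 1.4, 7.1, 21.4]
    - [-0.8, -1.4, 1, 2.2, 8.9, 26.9]
    - [-1, -1.6, 1.3, 3.2, 10.6, 32.4]
    - [-1.1, -1.9, 1.5, 4.3, 12.2, 37.8]
    - [-1.2, -2.1, 1.7, 5.8, 14, 43.7]

```text
time_s: 13.55
position: [0.7064, 0.281, 0.1614]
tool_rot: [[0.355, 0.128, 0.926], [-0.613, -0.716, 0.334], [0.706, -0.686, -0.176]]
ft_force: [-1.1, 0.5, -1.7]
grip_width: 0.0625
gripper_force: 39.0
```

```bash
python3 -c "
from pour import *
prow([49,54,59,64,69,74,79,84])"
```

```text
13.55 [0.706 0.281 0.161] [  9.2  40.1  99.8 163.8  40.7 -35.3] grip 0.0625189988898446 38.99692643433809
[[-0.5, -0.1, 0.3, 1.2, 0.9, 4.8], [-0.6, -0.2, 0.4, 2.5, 1.9, 9.8], [-0.8, -0.2, 0.5, 3.8, 2.9, 14.8], [-1.0, -0.2, 0.6, 4.3, 2.9, 19.8], [-1.2, -0.2, 0.6, 4.4, 2.7, 24.8], [-1.3, -0.1, 0.6, 4.5, 2.5, 29.8], [-1.4, -0.1, 0.7, 4.6, 2.3, 34.8], [-1.6, -0.0, 0.7, 4.8, 2.2, 39.8]] [ 10.  44. 100. 167.  50.   1.] 1.6653345369377348e-13
```

jog_arm:
  targets:
    - [-0.5, -0.1, 0.3, 1.2, 0.9, 4.8]
    - [-0.6, -0.2, 0.4, 2.5, 1.9, 9.8]
    - [-0.8, -0.2, 0.5, 3.8, 2.9, 14.8]
    - [-1, -0.2, 0.6, 4.3, 2.9, 19.8]
    - [-1.2, -0.2, 0.6, 4.4, 2.7, 24.8]
    - [-1.3, -0.1, 0.6, 4.5, 2.5, 29.8]
    - [-1.4, -0.1, 0.7, 4.6, 2.3, 34.8]
    - [-1.6, 0, 0.7, 4.8, 2.2, 39.8]

```text
time_s: 14.22
position: [0.7074, 0.2929, 0.149]
tool_rot: [[0.349, -0.046, 0.936], [-0.932, -0.127, 0.341], [0.104, -0.991, -0.087]]
ft_force: [-0.4, 0.3, -2.2]
grip_width: 0.0625
gripper_force: 39.0
```

```bash
python3 -c "
from pour import *
prow([88,92,96,100,104,108,112,116])"
```

```text
14.2167 [0.707 0.293 0.149] [ 10.4  44.1 100.  167.5  49.7   1.4] grip 0.062492978071454784 39.00913283228874
[[-0.0, 0.1, 0.0, 0.0, -0.0, 4.0], [-0.0, 0.1, 0.1, 0.0, -0.0, 8.0], [-0.0, 0.0, 0.1, 0.0, -0.0, 12.0], [0.0, -0.1, 0.1, 0.0, -0.0, 16.0], [0.1, -0.2, 0.1, 0.0, -0.0, 20.0], [0.2, -0.3, 0.1, 0.0, -0.0, 24.0], [0.2, -0.4, 0.1, 0.0, -0.0, 28.0], [0.3, -0.4, 0.1, 0.0, -0.0, 32.0]] [ 10.  44. 100. 167.  49.  34.] 1.1102230246251565e-13
```

jog_arm:
  targets:
    - [0, 0.1, 0, 0, 0, 4]
    - [0, 0.1, 0.1, 0, 0, 8]
    - [0, 0, 0.1, 0, 0, 12]
    - [0, -0.1, 0.1, 0, 0, 16]
    - [0.1, -0.2, 0.1, 0, 0, 20]
    - [0.2, -0.3, 0.1, 0, 0, 24]
    - [0.2, -0.4, 0.1, 0, 0, 28]
    - [0.3, -0.4, 0.1, 0, 0, 32]

```text
time_s: 14.88
position: [0.7094, 0.2911, 0.1532]
tool_rot: [[0.271, -0.224, 0.936], [-0.858, 0.385, 0.341], [-0.436, -0.895, -0.088]]
ft_force: [-0.9, 0.1, -1.7]
grip_width: 0.0626
gripper_force: 39.1
```

```bash
python3 -c "
from pour import *
prow([120,124,128,132,137,142,147,152])"
```

```text
14.8833 [0.709 0.291 0.153] [ 10.2  43.6  99.8 167.   49.1  33.7] grip 0.06256321295877168 39.06945135444403
[[0.1, -0.2, 0.0, 0.0, -0.0, 4.0], [0.1, -0.3, 0.0, 0.0, -0.0, 8.0], [0.2, -0.4, 0.1, 0.0, -0.0, 12.0], [0.3, -0.5, 0.1, 0.0, -0.0, 16.0], [0.4, -0.6, 0.1, 0.0, -0.0, 21.0], [0.6, -0.7, 0.1, 0.0, -0.0, 26.0], [0.8, -0.8, 0.1, 0.0, -0.0, 31.0], [1.0, -1.0, 0.1, 0.0, -0.0, 36.0]] [  9.  43. 100. 165.  49.  71.] 2.220446049250313e-13
```

jog_arm:
  targets:
    - [0.1, -0.2, 0, 0, 0, 4]
    - [0.1, -0.3, 0, 0, 0, 8]
    - [0.2, -0.4, 0.1, 0, 0, 12]
    - [0.3, -0.5, 0.1, 0, 0, 16]
    - [0.4, -0.6, 0.1, 0, 0, 21]
    - [0.6, -0.7, 0.1, 0, 0, 26]
    - [0.8, -0.8, 0.1, 0, 0, 31]
    - [1, -1, 0.1, 0, 0, 36]

```text
time_s: 15.55
position: [0.7153, 0.2789, 0.1575]
tool_rot: [[0.087, -0.341, 0.936], [-0.467, 0.816, 0.341], [-0.88, -0.467, -0.088]]
ft_force: [-0.4, 0.4, -0.7]
grip_width: 0.0626
gripper_force: 39.1
```

jog_arm:
  targets:
    - [0, 0, 0, 0, 0, 4]
    - [0, 0, 0, 0, 0, 8]
    - [0, 0, 0, 0, 0, 12]
    - [0, 0, 0, 0, 0, 12]
    - [0, 0, 0, 0, 0, 12]

```text
time_s: 15.97
position: [0.7154, 0.2791, 0.1579]
tool_rot: [[0.018, -0.351, 0.936], [-0.293, 0.893, 0.341], [-0.956, -0.28, -0.087]]
ft_force: [-0.4, 0.5, -1.2]
grip_width: 0.0623
gripper_force: 39.1
```

```bash
python3 - <<'E'
from h import *
s,p,R=now(); print(p,s["ft_force"],s["time_s"])
im=env.get_image("scene"); a=im["frame"][280:480,190:470,::-1]; 
im2=env.get_image("top"); b=im2["frame"][130:330,90:330,::-1]
cv2.imwrite("pics/p1.png",np.hstack([cv2.resize(a,(420,400)),cv2.resize(b,(380,400))]))
for c in("scene","top"): print(c,[(k,[(round(r["score"],2),np.round(r["point"])) for r in env.regions_of(c,"cap0")]) for k in(0,)])
E
```

```text
[0.71539989 0.27914369 0.15785039] [-0.4068999   0.53247476 -1.19618124] 15.9667
scene [(0, [(0.63, array([419., 315.])), (0.6, array([405., 328.])), (0.48, array([415., 383.]))])]
top [(0, [(0.5, array([225., 187.]))])]
```

View pics/p1.png

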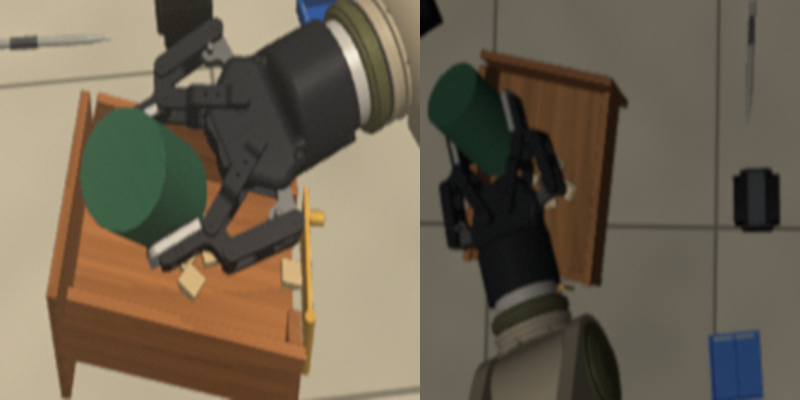

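Left: the cup is upside-down over the tray, with caps lying in it at (190,278), (210,258) and (290,270). The rest are hidden by the gripper. Lift straight up and count.

jog_arm:
  targets:
    - [-1.5, -0.4, -0.1, 0, 0, 0]
    - [-3.5, -1, -0.3, 0, 0, 0]
    - [-6, -1.7, -0.5, 0, 0, 0]
    - [-8.5, -2.5, -0.8, 0, 0, 0]
    - [-11, -3.2, -1, 0, 0, 0]
    - [-12.5, -3.6, -1.1, 0, 0, 0]
    - [-12.5, -3.6, -1.1, 0, 0, 0]

```text
time_s: 16.75
position: [0.7158, 0.2802, 0.2938]
tool_rot: [[0.025, -0.35, 0.936], [-0.29, 0.894, 0.342], [-0.957, -0.28, -0.079]]
ft_force: [0.6, 0.2, -1.2]
grip_width: 0.0626
gripper_force: 39.1
```

```bash
cat > caps.py <<'E'
from h import *
s,p,R=now(); print(p,s["q"].round(1) if hasattr(s["q"],"round") else s["q"],s["ft_force"],s["time_s"])
for c in("scene","top"):
    im=env.get_image(c); P=cloud(im)
    for r in env.regions_of(c,"cap0"):
        q=P[r["pixels"]&(im["depth"]>0)]
        if len(q): m=np.median(q,0); print(c,round(r["score"],2),np.round(r["point"]),len(q),m.round(3),"tray xy",((m[:2]-O)@np.c_[X,Y]).round(3))
    f=im["frame"].astype(int); pl=(P-[*O,0]); l=np.dstack([pl[...,:2]@np.c_[X,Y],P[...,2]])
    mk=(f[...,2]>.55*f[...,0])&(f[...,0]>90)&(np.abs(l[...,0])<.095)&(np.abs(l[...,1])<.072)&(l[...,2]<.105)
    n,_,st,ce=cv2.connectedComponentsWithStats(mk.astype(np.uint8))
    for i in range(1,n):
        if st[i,4]>15: print("  blob",ce[i].round(),st[i,4],np.median(l[_==i],0).round(3))
E
python3 caps.py
```

```text
[0.71578824 0.28024398 0.29380474] [  8.8  29.7  94.5 158.1  31.5  91.7] [ 0.57319374  0.16015572 -1.16273784] 16.75
scene 0.79 [419. 314.] 178 [0.668 0.258 0.048] tray xy [-0.004  0.02 ]
scene 0.71 [402. 331.] 166 [0.65  0.236 0.044] tray xy [-0.019 -0.005]
scene 0.69 [394. 308.] 183 [0.679 0.225 0.055] tray xy [ 0.011 -0.011]
scene 0.6 [388. 324.] 138 [0.658 0.215 0.046] tray xy [-0.008 -0.024]
scene 0.55 [409. 309.] 178 [0.673 0.237 0.048] tray xy [0.003 0.   ]
scene 0.49 [417. 382.] 196 [0.583 0.247 0.027] tray xy [-0.087 -0.004]
  blob [317. 404.] 853 [-0.003 -0.004  0.047]
  blob [385. 415.] 289 [-0.09  -0.007  0.026]
  blob [275. 473.] 1030 [0.049 0.064 0.   ]
  blob [390. 475.] 17 [-0.095  0.058 -0.   ]
top 0.65 [263. 166.] 83 [0.58  0.245 0.027] tray xy [-0.089 -0.006]
top 0.59 [214. 172.] 75 [0.674 0.222 0.054] tray xy [ 0.007 -0.015]
top 0.4 [223. 184.] 68 [0.655 0.21  0.046] tray xy [-0.01  -0.029]
top 0.39 [230. 170.] 74 [0.647 0.234 0.044] tray xy [-0.021 -0.007]
top 0.37 [218. 160.] 76 [0.663 0.254 0.047] tray xy [-0.009  0.016]
  blob [215. 201.] 81 [ 0.051 -0.07  -0.001]
  blob [167. 218.] 191 [-0.003  0.001  0.048]
  blob [182. 225.] 87 [-0.011 -0.027  0.045]
  blob [170. 229.] 86 [-0.023 -0.007  0.043]
  blob [165. 264.] 75 [-0.09  -0.004  0.027]
```

All six caps are in the tray: five near the middle and one resting by the shut gate (tray x −0.087). Now turn the cup upright and carry it back.

```bash
python3 -c "
from path import *
rows(np.load('w20.npy'))"
```

```text
n 26 t 16.95 p [0.7154 0.2799 0.2866] q [  8.8  30.1  94.8 158.1  31.5  91.7] zmin 0.212
[[0.4, -0.5, -0.5, -0.2, 0.6, -6.5], [0.8, -0.9, -1.0, -0.5, 1.1, -12.9], [1.2, -1.4, -1.6, -0.9, 1.6, -19.4], [1.6, -1.8, -2.1, -1.3, 2.2, -25.8], [2.0, -2.2, -2.7, -1.8, 2.6, -32.2], [2.5, -2.6, -3.2, -2.4, 3.1, -38.6], [2.9, -3.0, -3.8, -3.0, 3.5, -45.0], [3.3, -3.3, -4.4, -3.8, 3.9, -51.4]]
```

jog_arm:
  targets:
    - [0.4, -0.5, -0.5, -0.2, 0.6, -6.5]
    - [0.8, -0.9, -1.0, -0.5, 1.1, -12.9]
    - [1.2, -1.4, -1.6, -0.9, 1.6, -19.4]
    - [1.6, -1.8, -2.1, -1.3, 2.2, -25.8]
    - [2.0, -2.2, -2.7, -1.8, 2.6, -32.2]
    - [2.5, -2.6, -3.2, -2.4, 3.1, -38.6]
    - [2.9, -3.0, -3.8, -3.0, 3.5, -45.0]
    - [3.3, -3.3, -4.4, -3.8, 3.9, -51.4]

```text
time_s: 17.62
position: [0.6864, 0.2254, 0.2678]
tool_rot: [[0.257, -0.287, 0.923], [-0.893, 0.295, 0.341], [-0.37, -0.911, -0.181]]
ft_force: [1.0, -0.5, -1.0]
grip_width: 0.0625
gripper_force: 39.1
```

```bash
python3 -c "
from path import *
rows(np.load('w20.npy'))"
```

```text
n 18 t 17.6167 p [0.6864 0.2254 0.2678] q [  2.6  26.6 101.2 145.2  31.6  49.4] zmin 0.212
[[0.6, 0.2, -0.6, -0.7, 0.2, -6.3], [1.1, 0.4, -1.2, -1.4, 0.4, -12.7], [1.7, 0.6, -1.8, -2.2, 0.5, -19.0], [2.2, 0.8, -2.4, -2.9, 0.5, -25.3], [2.7, 1.0, -3.0, -3.7, 0.4, -31.6], [3.2, 1.3, -3.6, -4.6, 0.3, -37.8], [3.7, 1.5, -4.2, -5.4, 0.0, -44.1], [4.2, 1.8, -4.8, -6.3, -0.3, -50.3]]
```

jog_arm:
  targets:
    - [0.6, 0.2, -0.6, -0.7, 0.2, -6.3]
    - [1.1, 0.4, -1.2, -1.4, 0.4, -12.7]
    - [1.7, 0.6, -1.8, -2.2, 0.5, -19.0]
    - [2.2, 0.8, -2.4, -2.9, 0.5, -25.3]
    - [2.7, 1.0, -3.0, -3.7, 0.4, -31.6]
    - [3.2, 1.3, -3.6, -4.6, 0.3, -37.8]
    - [3.7, 1.5, -4.2, -5.4, 0.0, -44.1]
    - [4.2, 1.8, -4.8, -6.3, -0.3, -50.3]

```text
time_s: 18.28
position: [0.6476, 0.1773, 0.2446]
tool_rot: [[0.432, -0.071, 0.899], [-0.78, -0.53, 0.333], [0.453, -0.845, -0.284]]
ft_force: [1.0, 0.3, -1.2]
grip_width: 0.0622
gripper_force: 39.1
```

```bash
python3 -c "
from path import *
rows(np.load('w20.npy'))"
```

```text
n 10 t 18.2833 p [0.6476 0.1773 0.2446] q [ -3.6  23.  107.6 132.5  31.8   7.5] zmin 0.212
[[0.1, 0.6, -0.6, -0.7, -0.4, -6.2], [0.1, 1.2, -1.2, -1.4, -0.9, -12.4], [0.1, 1.8, -1.8, -2.0, -1.4, -18.6], [0.2, 2.4, -2.4, -2.6, -2.1, -24.8], [0.2, 3.0, -3.1, -3.1, -2.8, -31.0], [0.1, 3.6, -3.7, -3.6, -3.6, -37.2], [0.1, 4.2, -4.3, -4.0, -4.5, -43.3], [0.0, 4.8, -5.0, -4.4, -5.4, -49.4]]
```

jog_arm:
  targets:
    - [0.1, 0.6, -0.6, -0.7, -0.4, -6.2]
    - [0.1, 1.2, -1.2, -1.4, -0.9, -12.4]
    - [0.1, 1.8, -1.8, -2.0, -1.4, -18.6]
    - [0.2, 2.4, -2.4, -2.6, -2.1, -24.8]
    - [0.2, 3.0, -3.1, -3.1, -2.8, -31.0]
    - [0.1, 3.6, -3.7, -3.6, -3.6, -37.2]
    - [0.1, 4.2, -4.3, -4.0, -4.5, -43.3]
    - [0.0, 4.8, -5.0, -4.4, -5.4, -49.4]

```text
time_s: 18.95
position: [0.5992, 0.1355, 0.2182]
tool_rot: [[0.435, 0.257, 0.863], [-0.067, -0.947, 0.315], [0.898, -0.195, -0.394]]
ft_force: [0.6, -0.4, -0.5]
grip_width: 0.0623
gripper_force: 39.1
```

```bash
python3 - <<'E'
from path import *
rows(np.load("w8.npy"))
q=np.load("w8.npy")
Rp=pose(-5,115)@np.diag([-1,-1,1])
for z in(.12,.052):
    q,e=ik(np.array([.55,-.13,z])+.019*Rp[:,2],Rp,q); print(q.round(1),e); np.save(f"pl{z}.npy",q)
E
```

```text
n 6 t 18.95 p [0.5992 0.1355 0.2182] q [ -9.8  19.5 114.1 120.   31.9 -34.7] zmin 0.202
[[-0.1, 3.2, -1.2, -2.0, 0.1, -1.4], [-0.4, 6.2, -2.4, -3.9, 0.1, -2.7], [-0.7, 9.0, -3.9, -5.8, 0.0, -4.0], [-1.0, 11.7, -5.4, -7.6, -0.1, -5.2], [-1.5, 14.2, -7.0, -9.4, -0.3, -6.3], [-2.1, 16.6, -8.8, -11.2, -0.6, -7.3]]
[-37.8  32.4 124.2 137.2  46.3 -72.7] 2.498001805406602e-13
[-37.8  44.1 126.  144.   56.8 -83.6] 5.134781488891349e-13
```

jog_arm:
  targets:
    - [-0.1, 3.2, -1.2, -2.0, 0.1, -1.4]
    - [-0.4, 6.2, -2.4, -3.9, 0.1, -2.7]
    - [-0.7, 9.0, -3.9, -5.8, 0.0, -4.0]
    - [-1.0, 11.7, -5.4, -7.6, -0.1, -5.2]
    - [-1.5, 14.2, -7.0, -9.4, -0.3, -6.3]
    - [-2.1, 16.6, -8.8, -11.2, -0.6, -7.3]
    - [-2.1, 16.6, -8.8, -11.2, -0.6, -7.3]

```text
time_s: 19.53
position: [0.5556, -0.0512, 0.2008]
tool_rot: [[0.421, 0.131, 0.898], [0.052, -0.991, 0.12], [0.906, -0.004, -0.424]]
ft_force: [0.8, -0.5, -1.1]
grip_width: 0.0624
gripper_force: 39.1
```

```bash
python3 - <<'E'
from path import *
s,p,R=now(); print(p)
u=np.load("u.npy")
for z in(.12,.052):
    P,E=fkr(K,np.load(f"pl{z}.npy")); print(P,rel(P,E,p,R), E@u)
E
```

```text
[ 0.55561176 -0.05115322  0.20078337]
[ 0.56715432 -0.13150081  0.11197025] [-7.97, 8.15, 3.83, -11.43, 0.1, 5.08] [ 0.0015447  -0.00558523  0.99998321]
[ 0.56715432 -0.13150081  0.04397025] [-14.13, 8.18, 6.72, -11.43, 0.1, 5.08] [ 0.0015447  -0.00558523  0.99998321]
```

jog_arm:
  targets:
    - [-1.5, 2, 0.7, -3, 0, 1]
    - [-3.5, 4, 1.6, -6, 0, 2.5]
    - [-5.5, 6, 2.6, -9, 0, 4]
    - [-7, 7.5, 3.4, -11.4, 0, 5]
    - [-8, 8.2, 3.8, -11.4, 0.1, 5.1]
    - [-9.5, 8.2, 4.5, -11.4, 0.1, 5.1]
    - [-11, 8.2, 5.2, -11.4, 0.1, 5.1]
    - [-12.3, 8.2, 5.8, -11.4, 0.1, 5.1]

```text
time_s: 20.2
position: [0.5685, -0.1279, 0.0642]
tool_rot: [[0.42, -0.081, 0.904], [-0.036, -0.997, -0.073], [0.907, -0.002, -0.421]]
ft_force: [-0.1, -0.1, -1.6]
grip_width: 0.0627
gripper_force: 39.2
```

```bash
python3 - <<'E'
from path import *
s,p,R=now(); print(p,s["ft_force"],(R@np.load("u.npy")).round(4))
P,E=fkr(K,np.load("pl0.052.npy")); P[2]=.0425; print(rel(P,E,p,R))
E
```

```text
[ 0.5684989  -0.12790129  0.0642455 ] [-0.13272914 -0.05579552 -1.60469748] [ 2.0e-04 -7.2e-03  1.0e+00]
[-2.02, 0.37, 0.82, -0.34, -0.07, 0.05]
```

jog_arm:
  targets:
    - [-0.8, 0.2, 0.3, -0.3, 0, 0]
    - [-1.4, 0.4, 0.6, -0.3, 0, 0]
    - [-1.7, 0.4, 0.7, -0.3, 0, 0]
    - [-2, 0.4, 0.8, -0.3, 0, 0]
    - [-2, 0.4, 0.8, -0.3, 0, 0]
    - [-2, 0.4, 0.8, -0.3, 0, 0]

```text
time_s: 20.7
position: [0.5672, -0.132, 0.0449]
tool_rot: [[0.418, -0.086, 0.904], [-0.035, -0.996, -0.079], [0.908, 0.002, -0.42]]
ft_force: [0.1, -0.1, -2.1]
grip_width: 0.0627
gripper_force: 39.1
```

jog_arm:
  targets:
    - [-0.1, 0, 0.05, 0, 0, 0]
    - [-0.2, 0, 0.1, 0, 0, 0]
    - [-0.3, 0, 0.13, 0, 0, 0]
    - [-0.3, 0, 0.13, 0, 0, 0]

```text
time_s: 21.03
position: [0.5673, -0.1321, 0.042]
tool_rot: [[0.417, -0.086, 0.905], [-0.034, -0.996, -0.079], [0.908, 0.002, -0.418]]
ft_force: [-0.4, -0.0, 2.7]
grip_width: 0.0624
gripper_force: 39.3
```

Contact with the tiles. Release.

jog_arm:
  targets:
    - [0, 0, 0, 0, 0, 0]
    - [0, 0, 0, 0, 0, 0]
    - [0, 0, 0, 0, 0, 0]
    - [0, 0, 0, 0, 0, 0]
    - [0, 0, 0, 0, 0, 0]
  hand: 1

```text
time_s: 21.45
position: [0.567, -0.1321, 0.0414]
tool_rot: [[0.419, -0.086, 0.904], [-0.035, -0.996, -0.079], [0.908, 0.001, -0.42]]
ft_force: [0.5, 1.2, -0.0]
grip_width: 0.0855
gripper_force: 0.0
```

jog_arm:
  targets:
    - [0, 0, -1, 0, 0, 0]
    - [0, 0, -2.5, 0, 0, 0]
    - [0, 0, -4.5, 0, 0, 0]
    - [0, 0, -7, 0, 0, 0]
    - [0, 0, -9.5, 0, 0, 0]
    - [0, 0, -12, 0, 0, 0]
    - [0, 0, -12, 0, 0, 0]

```text
time_s: 22.03
position: [0.4651, -0.1279, 0.0952]
tool_rot: [[0.419, -0.087, 0.904], [-0.033, -0.996, -0.081], [0.907, 0.004, -0.42]]
ft_force: [-0.1, -0.5, -0.6]
grip_width: 0.0851
gripper_force: 0.0
```

```bash
python3 caps.py | grep -v blob; python3 - <<'E'
from h import *
im=env.get_image("scene"); save(im,"end.png"); P=cloud(im)
u=P.reshape(-1,3); u=u[((u>[.48,-.2,.06])&(u<[.62,-.07,.1])).all(1)]; print(len(u),u[:,2].max(),u.mean(0))
for t in["gate","transformer","battery_holder","scribe"]:
    r=env.regions_of("scene",t)[0]; print(t,np.median(P[r["pixels"]&(im["depth"]>0)],0).round(3))
E
```

```text
[ 0.46514873 -0.12787607  0.09522866] [-52.1  37.8 142.  133.   65.  -90. ] [-0.08952368 -0.47216958 -0.55142582] 22.0333
scene 0.75 [405. 332.] 199 [0.65  0.235 0.044] tray xy [-0.018 -0.005]
scene 0.7 [392. 306.] 182 [0.679 0.225 0.055] tray xy [ 0.012 -0.011]
scene 0.63 [410. 311.] 178 [0.672 0.237 0.048] tray xy [ 0.002 -0.   ]
scene 0.61 [419. 314.] 217 [0.668 0.258 0.048] tray xy [-0.004  0.02 ]
scene 0.57 [415. 382.] 204 [0.583 0.247 0.028] tray xy [-0.087 -0.004]
scene 0.56 [391. 321.] 140 [0.658 0.216 0.046] tray xy [-0.008 -0.023]
scene 0.39 [414. 304.] 20995 [0.679 0.24  0.053] tray xy [0.009 0.004]
top 0.75 [268. 161.] 200 [0.57  0.253 0.059] tray xy [-0.101 -0.   ]
top 0.56 [229. 171.] 78 [0.647 0.233 0.045] tray xy [-0.021 -0.008]
727 0.08375807124217072 [ 0.54902537 -0.12888946  0.07152288]
gate [0.575 0.261 0.051]
transformer [0.654 0.004 0.042]
battery_holder [0.492 0.01  0.009]
scribe [0.492 0.01  0.009]
```

View pics/end.png

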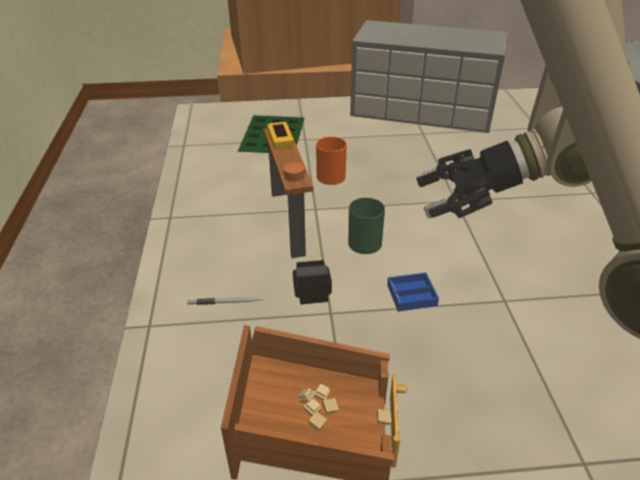

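```bash
python3 - <<'E'
from h import *
for c in("scene","top"):
    im=env.get_image(c); P=cloud(im).reshape(-1,3); f=im["frame"].reshape(-1,3).astype(int)
    l=np.c_[(P[:,:2]-H)@np.c_[X,Y],P[:,2]]
    m=(f[:,0]-f[:,2]>.45*f[:,0])&(f[:,1]>.62*f[:,0])&(np.abs(l[:,0])<.015)&(l[:,1]<.005)&(l[:,1]>-.095)&(l[:,2]>.058)&(l[:,2]<.068)
    g=l[m]; k=np.polyfit(g[:,1],g[:,0],1); print(c,m.sum(),"gate deg",np.degrees(np.arctan(k[0])).round(2),k[1])
    b=P[(l[:,0]>.17)&(l[:,0]<.21)&(l[:,1]<.03)&(l[:,1]>-.12)&(l[:,2]>.103)&(l[:,2]<.113)]; b=(b[:,:2]-H)@np.c_[X,Y]
    k=np.polyfit(b[:,1],b[:,0],1); print("back deg",np.degrees(np.arctan(k[0])).round(2),len(b))
E
```

```text
scene 326 gate deg -0.2 0.003169190041507905
back deg -0.38 925
top 137 gate deg 0.32 0.0024358812745822987
back deg -0.25 422
```

The end picture shows the cup upright at (366,226), six caps in the tray around (318,405) and (384,416), and the gate parallel to the tray within about 0.5°. The transformer, battery holder and scribe are where they were.

```bash
python3 -c "
from rig import env
print(env.close_job())"
```

```text
the job is handed in; nothing more can be done
None
```

The job is handed in at about 22 s of the 72 s allowed: the gate is shut, all six keycaps are in the tray, the empty cup stands upright on the tiles clear of the tray, and the transformer, battery holder and scribe are undisturbed.

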